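Slide the loaded parts tray into its rack and bolt it in

ROBOT

A 7-joint arm with a two-finger parallel gripper is mounted at the origin on a cart in front of the work surface, level with it; the furniture and walls round the work are solid. World frame = base frame: x ahead of the robot, y to its left, z up, the work surface at z = 0. Lengths are in m, angles in rad, forces in N, time in s.
With the tool pointing down it reaches from about 0.425 to 0.925 m from the base axis. Payload 6.8 kg.
Tool frame: the origin (TCP) lies between the finger pads; the fingertips stand 22 mm ahead of it and the grasp point (between the pads) lies 3 mm ahead of it (bot.tip_reach is the distance from the TCP to the fingertips, in m); z points along the fingers, x is the direction in which the jaws open and shut, and the axes are right-handed (so a half turn about z gives the same grasp; the last joint's range is limited). The gripper opens to 85 mm and grips with 20 to 120 N. Pads are 22 mm wide; open, the fingers measure 114 mm over their backs; the gripper's body (76 mm by 85 mm) begins 54 mm behind the grasp point. The pads swing forward as they close: fully open they stand 13 mm farther back than shut.
Start: joints at [1.156, 0.477, 0.022, 1.555, -0.011, 1.109, -0.083], TCP at [0.204, -0.643, 0.253] pointing down, gripper open.
Joint ranges: [-2.96, 2.96], [-0.34, 2.1], [-1.41, 1.46], [0.24, 2.44], [-1.37, 4.51], [0.17, 1.92], [-2.96, 2.96]. Speed limits (rad/s): [2.39, 2.39, 3.14, 3.14, 3.14, 3.14, 3.14].

INTERFACE

Orientations are given as a unit quaternion [w, x, y, z].
In Python, from station import bot gives the robot as it stands.
- The arm moves only by the tool step_arm, never from a script. Its argument "targets" is a list of rows, each a list of 5 numbers: the shift along the tool's x, y, z in mm, then the turn about the tool's z in degrees, then the closure, from 0 (fully open) to 1 (shut). In form: [[dx, dy, dz, spin, jaw], ...]. A call has 1 to 20 rows; each row is the pose to reach, as a shift and turn from the pose commanded when the call began, along the tool's axes at that moment; what a row does not reach only later rows make up. A row lasts 1/12 s, in which the tool goes at most 41.7 mm and 7.16 degrees, less where a joint would pass 70% of its speed; a pose out of reach is approached as far as the arm can. A call with a gripper value outside its range is refused whole. The fingers move at their own pace and stop on an object; "newtons" is the grip in N (left out, the last holds). Time passes only in rows, so rows that repeat a pose let the fingers close. It gives the time, the measured TCP pose, the force and the opening at its end, in the units of the state.
- bot.get_obs(): the state, without advancing time (a new reading comes with each control period).
- bot.read_camera(name): name is "side" or "top"; returns a dict with "frame" (384x512x3 uint8, red, green, blue), "z_map" (384x512 float32, m along the optical axis (not along the pixel's ray), 0 where there is no reading), "fov_y" (degrees; the focal length in pixels is half the picture's height over the tangent of half this angle, whatever the lens; pixels are square), "cx", "cy" (the principal point, pixels), "distortion" ([k1, k2, p1, p2, k3] as OpenCV has them; the pictures are not rectified), "R" (3x3) and "t" (3): a world point X has camera coordinates R X + t. Camera axes: x right, y down, z forward; pixel columns grow to the right and rows downward; lengths in m; the calibration is good to about 2 mm. A picture is of the moment at which its call begins.
- bot.hand_in(): hands the job in, once; it reports no verdict.
The state is a dict: "t": time; "q": joint angles; "joint_vel": joint speeds; "joint_torque": joint torques, N m; "eef_pos": TCP position; "tool_rot": TCP orientation; "contact_force": force on the tool from outside, world axes, zero at the start; "torque": the same for the moment, N m; "gripper_width": opening from 0.0 (shut) to 1.0 (fully open).
Only numpy, scipy, OpenCV 4.12 (cv2) and the standard library are available. Lean on these libraries where they do the work, as an engineer would, in place of code of your own. Each camera call takes 0.05 s, during which the arm holds its last target.

TASK

Carry the green parts tray, with the tape roll and spark plug in it, over to the grey rack and slide it fully home, grip rib outwards. Then turn both black knobs to their closed stops so that the swing bolts lock the tray in. Do not spill the load or shift the jar, the spray can or the tape measure.

Things in the scene. Friction and masses are not known exactly. Their poses are not given: they have to be found in the camera images.
- tray_rack: Grey steel one-bay tray rack, fixed. Origin on the bench under the middle of its mouth; x into the bay, y left, z up. Bay 114 mm wide (walls y +-57), floor z 12, underside of top z 66, back stop x 102 mm; top z 72, outside 126 mm wide. Before the mouth, x -30 to 0, the sides flare to +-63 mm and a ramp rises to the floor; ears under the bolts: x -34 to 0, y +-65 to 89, z 0 to 36 mm.
- bay_home (a point): Point of the rack where tray_center lies when the tray is fully home, its x axis along this point's x (into the bay): 47 mm behind the mouth, 34.5 mm above the bench. Closed bolt arms then stand 3 mm before the tray's front wall.
- tray_center (a point): Green open plastic tray, 0.1 to 0.2 kg plus 0.1 kg load. Site at the centre of its box part, half-way up (22.5 mm over its underside). Box 110 x 110 mm, 45 mm high, walls and floor 4 mm. x points from the grip rib to the tray's leading (rear) end, which goes into the rack first; z up. Starts on the narrow bench at the robot's right.
- tray_grip (a point): Point in the tray's upright grip rib at the height to grip it; same axes as tray_center. The rib is 12 mm thick along x, 50 mm wide along y, from the tray's underside to 78 mm above it; this point lies 60 mm above the underside and 110 mm in front (-x) of tray_center. The rib stands on a tongue 6 mm thick, 49 mm clear of the box's front wall.
- knob_left (a point): Middle of the black bar knob of the left swing bolt (left, +y side of the rack), on its upright turning axis. Bar 42 mm long along the point's x, 12 thick, 28 high (86 to 114 mm above the bench; rack top is at 72). 16 mm before the rack mouth, 77 mm aside of its middle. A 10 mm steel arm, 41 to 51 mm above the bench, reaches 32 mm from the axis along the point's -x.
- knob_right (a point): Middle of the black bar knob of the right swing bolt (right, -y side of the rack), on its upright turning axis. Bar 42 mm long along the point's x, 12 thick, 28 high (86 to 114 mm above the bench; rack top is at 72). 16 mm before the rack mouth, 77 mm aside of its middle. A 10 mm steel arm, 41 to 51 mm above the bench, reaches 32 mm from the axis along the point's -x.
- bolt_left (a joint): Angle of the left swing bolt: 0 = open stop, arm points forward out of the tray's way; 1.45 = closed stop, arm lies across the front of a tray that is home. Grows as the knob is turned counter-clockwise seen from above; turns with a friction of about 0.06 Nm and stays where left.
- bolt_right (a joint): Angle of the right swing bolt: 0 = open stop, arm points forward out of the tray's way; 1.45 = closed stop, arm lies across the front of a tray that is home. Grows as the knob is turned clockwise seen from above; turns with a friction of about 0.06 Nm and stays where left.
- tape_center (a point): Centre of the blue roll of tape (52 mm across, 19 mm high) lying loose in the tray: part of the load.
- plug_center (a point): Body of the spark plug (72 mm long, 16 mm thick) lying loose in the tray: part of the load.
- jar_center (a point): Jar of screws with a red lid, 64 mm across, 74 mm high, standing in front of the rack to one side; point half-way up. Bystander.
- spray_center (a point): Small blue spray can, 44 mm across, 125 mm high, standing in front of the rack to the other side; point half-way up. Bystander.
- measure_center (a point): Yellow tape measure, 38 x 78 x 64 mm high, near the tray; point half-way up. Bystander.
- tray: The same tray; origin at the centre of the box's underside, axes as tray_center.
Things that resemble listed ones, but are neither listed nor needed, are in the scene too. Leave any orange or pink look-alike of the part that bears tape_center alone.

How it is judged:
On the way, in this order (a step that is already met when the one before it is completed fails the run):
1. the tray is fully home in the rack (x of tray_center in the frame of tray_rack above 0.041 m and y of tray_center in the frame of tray_rack between -0.006 and 0.006 m and z of tray_center in the frame of tray_rack between 0.028 and 0.042 m and angle between the x axis of tray_center and the x axis of tray_rack, either way round below 0.07 rad), for 0.2 s.
2. both swing bolts are turned to their closed stops (value of joint each of bolt_left, bolt_right above 1.33 rad), for 0.2 s.
At the end, for the whole second after the job is handed in: The tray is in the rack within 6 mm of fully home, within 6 mm sideways, flat on the rack floor and square to it; both bolts are past 1.33 rad of their 1.45 rad; the tape roll and the spark plug lie in the tray; everything is at rest (all of step 1 and all of step 2 and x of tape_center in the frame of tray_center between -0.055 and 0.055 m and y of tape_center in the frame of tray_center between -0.055 and 0.055 m and z of tape_center in the frame of tray_center between -0.024 and 0.015 m and x of plug_center in the frame of tray_center between -0.055 and 0.055 m and y of plug_center in the frame of tray_center between -0.055 and 0.055 m and z of plug_center in the frame of tray_center between -0.024 and 0.015 m and velocity of joint each of bolt_left, bolt_right below 0.1 rad/s and linear speed of tray below 0.02 m/s); the robot touches nothing.
It fails at once if the screw jar is shifted by more than 25 mm or tipped over (distance of jar_center from where it was at the start of the episode above 0.025 m or angle between jar_center's own z axis and vertical above 0.4 rad).
It fails at once if the small spray can is shifted by more than 25 mm or tipped over (distance of spray_center from where it was at the start of the episode above 0.025 m or angle between spray_center's own z axis and vertical above 0.4 rad).
It fails at once if the tape measure is shifted by more than 25 mm or tipped over (distance of measure_center from where it was at the start of the episode above 0.025 m or angle between measure_center's own z axis and vertical above 0.4 rad).
It fails at once if the tape roll or the spark plug falls out of the tray (x of any of tape_center, plug_center in the frame of tray_center above 0.075 m or x of any of tape_center, plug_center in the frame of tray_center below -0.075 m or y of any of tape_center, plug_center in the frame of tray_center above 0.075 m or y of any of tape_center, plug_center in the frame of tray_center below -0.075 m or z of any of tape_center, plug_center in the frame of tray_center below -0.04 m).
It also fails if it takes over 72 s, if anything falls off the work surface, if the arm or the gripper's body presses on something with over 40 N, if the wrist force passes 120 N, or if a joint passes its speed limit or range.

## Working session

There is one attempt and no reset: what is moved stays moved. The work goes in short steps, Python scripts to look and compute and a tool call to move; the robot and the scene stay as the last step left them, time stands still between calls to the robot, and variables do not carry over. Pictures are saved under pics/ and viewed, and the job is handed in when it is done.

Besides the shell and the picture viewer there is one more tool, called as name(argument=value, ...), one argument or row to a line, values as JSON. step_arm: Moves the arm, as the interface text tells. Its arguments: {"type":"object","properties":{"targets":{"type":"array"},"newtons":{"type":"number"}},"required":["targets"]}

```bash
mkdir -p pics; ls
cat > h.py <<'E'
import numpy as np,cv2,json
from station import bot
def cam(name,save=None):
    c=bot.read_camera(name)
    if save: cv2.imwrite('pics/'+save,cv2.cvtColor(c['frame'],cv2.COLOR_RGB2BGR))
    return c
def K(c):
    f=192/np.tan(np.radians(c['fov_y'])/2); return np.array([[f,0,c['cx']],[0,f,c['cy']],[0,0,1.]])
def cloud(c):
    H,W=c['z_map'].shape
    u,v=np.meshgrid(np.arange(W),np.arange(H))
    p=cv2.undistortPoints(np.stack([u,v],-1).reshape(-1,1,2).astype(np.float64),K(c),np.array(c['distortion'],float)).reshape(H,W,2)
    z=c['z_map'].astype(float)
    P=np.dstack([p*z[...,None],z])
    X=(P-np.array(c['t']))@np.array(c['R'])
    X[z<=0]=np.nan
    return X
def proj(c,X):
    r,_=cv2.Rodrigues(np.array(c['R'],float))
    return cv2.projectPoints(np.array(X,float).reshape(-1,1,3),r,np.array(c['t'],float),K(c),np.array(c['distortion'],float))[0].reshape(-1,2)
E
python3 - <<'E'
from h import *
o=bot.get_obs();print({k:np.round(v,3).tolist() for k,v in o.items()},bot.tip_reach)
for n in('top','side'):
    c=cam(n,n+'0.png');np.savez(n+'0.npz',**c);print(n,c['fov_y'],c['cx'],c['cy'],c['distortion'],-np.array(c['R']).T@c['t'])
E
```

```text
pics
{'t': 0.0, 'q': [1.156, 0.478, 0.022, 1.556, -0.011, 1.109, -0.083], 'joint_vel': [0.001, -0.0, -0.001, -0.001, 0.0, 0.0, 0.001], 'joint_torque': [0.0, -59.644, 1.608, -28.12, 0.013, 0.009, -0.0], 'eef_pos': [0.204, -0.643, 0.252], 'tool_rot': [-0.0, 0.807, -0.591, -0.001], 'contact_force': [-0.056, -0.173, 0.113], 'torque': [0.034, -0.011, 0.02], 'gripper_width': 0.999} 0.022
top 44.44577806850063 255.79989489381893 194.91376861215585 [-0.10997105  0.          0.          0.          0.        ] [-0.14097131  0.34812727  1.60132963]
side 46.04860948953052 256.274687594676 189.3389464285762 [0.04070402 0.         0.         0.         0.        ] [ 0.02237632 -1.21439084  0.90421222]
```

View pics/top0.png

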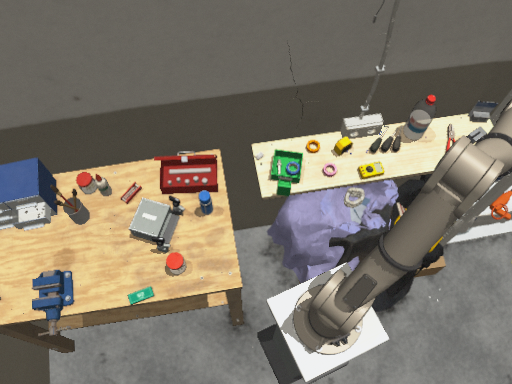

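View pics/side0.png

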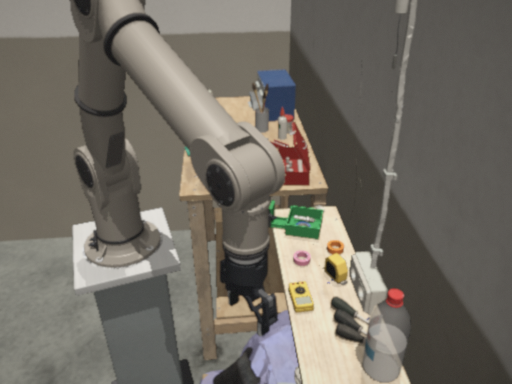

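Run:
```python
from h import *
t=dict(np.load('top0.npz'));s=dict(np.load('side0.npz'))
for n,c in(('t',t),('s',s)):
    print(n,proj(c,[[0,0,0],[.5,0,0],[0,-.5,0],[0.2,-.64,.25]]).round().tolist())
    X=cloud(c); np.save(n+'X.npy',X)
img=cv2.cvtColor(t['frame'],cv2.COLOR_RGB2BGR)
a=cv2.resize(img[130:210,245:365],None,fx=6,fy=6,interpolation=cv2.INTER_CUBIC);cv2.imwrite('pics/c1.png',a)
a=cv2.resize(img[180:290,115:225],None,fx=5.4,fy=5.4,interpolation=cv2.INTER_CUBIC);cv2.imwrite('pics/c2.png',a)
img=cv2.cvtColor(s['frame'],cv2.COLOR_RGB2BGR)
a=cv2.resize(img[190:300,240:360],None,fx=5.4,fy=5.4,interpolation=cv2.INTER_CUBIC);cv2.imwrite('pics/c3.png',a)
X=np.load('tX.npy')
for p in [(287,158),(285,187),(255,225) ,(150,220),(175,203),(163,246),(175,262),(205,198),(372,168),(343,146)]:
    print(p,X[p[1],p[0]].round(3))
```

```text
t [[328.0, 319.0], [265.0, 197.0], [449.0, 259.0], [477.0, 167.0]]
s [[123.0, 243.0], [269.0, 211.0], [145.0, 372.0], [245.0, 315.0]]
(287, 158) [ 0.612 -0.149  0.004]
(285, 187) [ 0.476 -0.067  0.072]
(255, 225) [ 0.731 -0.073 -0.92 ]
(150, 220) [0.564 0.42  0.06 ]
(175, 203) [0.582 0.316 0.074]
(163, 246) [0.456 0.412 0.054]
(175, 262) [0.379 0.394 0.072]
(205, 198) [0.532 0.216 0.125]
(372, 168) [ 0.43  -0.423  0.018]
(343, 146) [ 0.544 -0.35   0.059]
```

View pics/c1.png

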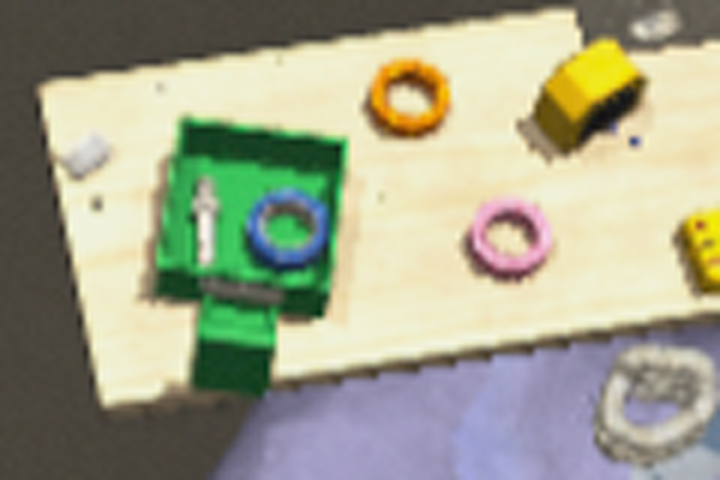

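View pics/c2.png

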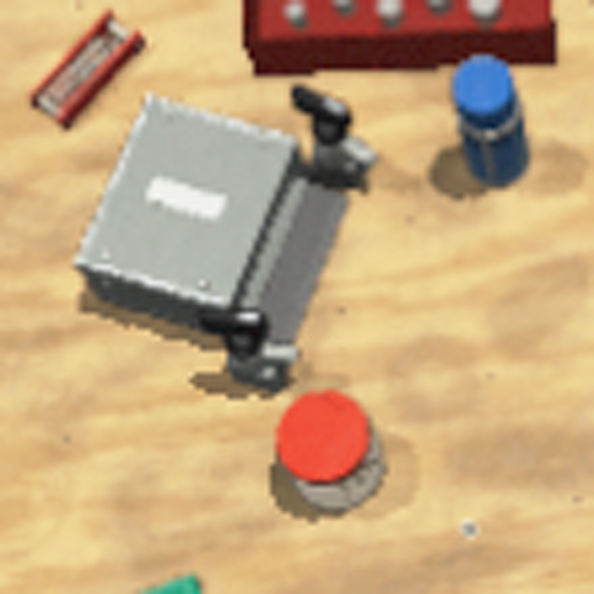

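View pics/c3.png

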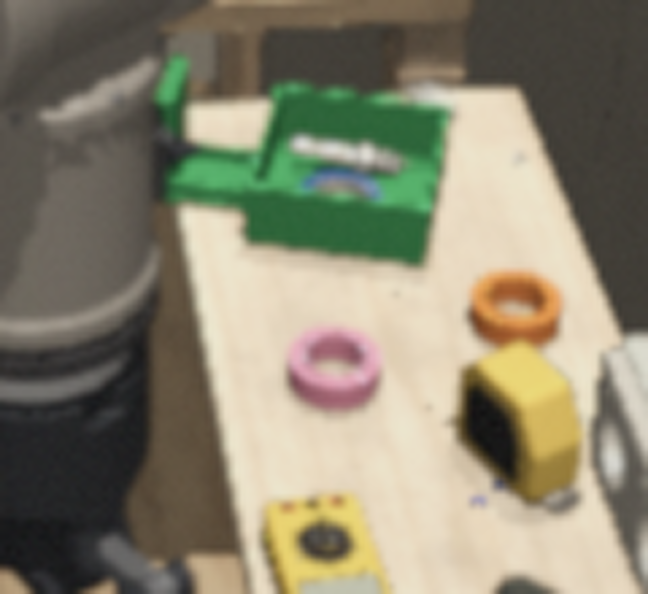

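Run:
```python
from h import *
t=dict(np.load('top0.npz'));s=dict(np.load('side0.npz'))
X=np.load('tX.npy');S=np.load('sX.npy')
H=lambda r:(r[0],np.round(r[1],4),round(r[2],2))
def rect(P,nm):
    r=cv2.minAreaRect((P[:,:2]*1000).astype(np.float32));print(nm,len(P),'rect',np.round(r[0],1),np.round(r[1],1),round(r[2],2),'zmed',np.median(P[:,2]).round(4))
def sel(X,x0,x1,y0,y1,z0,z1):
    m=(X[...,0]>x0)&(X[...,0]<x1)&(X[...,1]>y0)&(X[...,1]<y1)&(X[...,2]>z0)&(X[...,2]<z1);return m
for nm,C,fr in(('top',X,t['frame']),('side',S,s['frame'])):
    f=fr.astype(int)
    bright=f.sum(-1)
    m=sel(C,.4,.7,.3,.52,.064,.08)
    rect(C[m],nm+' racktop')
    m=sel(C,.4,.7,.25,.5,.09,.125); P=C[m]
    n,l,st,ce=cv2.connectedComponentsWithStats(m.astype(np.uint8))
    for i in range(1,n):
        if st[i,4]>5: rect(C[l==i],nm+' knob'); print(ce[i].round(),C[l==i].mean(0).round(4),C[l==i].max(0).round(3),C[l==i].min(0).round(3))
    g=(f[...,1]>1.5*f[...,0])&(f[...,1]>1.4*f[...,2])
    m=g&sel(C,.4,.7,-.25,0,-.05,.1)
    rect(C[m],nm+' tray all')
    m2=m&(C[...,2]>.07); 
    if m2.sum()>4: rect(C[m2],nm+' rib top'); print(C[m2].mean(0).round(4))
    m2=m&(C[...,2]>.038)&(C[...,2]<.05);
    if m2.sum()>4: rect(C[m2],nm+' rim')
    for q,b,z in(('jar',(.3,.45,.34,.45),.068),('spray',(.45,.62,.15,.28),.115),('measure',(.48,.62,-.42,-.28),.055)):
        mm=sel(C,*b,z,.14)
        if mm.sum()>3: rect(C[mm],nm+' '+q)
```

```text
top racktop 1105 rect [548.5 410.7] [179.  279.1] 68.82 zmed 0.0717
top knob 59 rect [582.2 312.8] [42.6 13.9] 44.45 zmed 0.1096
[175. 199.] [0.58   0.3132 0.108 ] [0.599 0.329 0.121] [0.565 0.297 0.091]
top knob 65 rect [467.3 416.5] [41.2 12.6] 57.86 zmed 0.1105
[158. 239.] [0.4658 0.4169 0.1082] [0.482 0.435 0.12 ] [0.454 0.398 0.091]
top tray all 799 rect [ 549.4 -109. ] [108.4 176.7] 56.84 zmed 0.0116
top rib top 48 rect [481.3 -65.6] [44.9 16. ] 54.88 zmed 0.0769
[ 0.4815 -0.0652  0.0774]
top rim 115 rect [ 548.2 -108.2] [108.4 171.9] 56.84 zmed 0.0435
top jar 221 rect [386.  393.2] [59. 57.] 65.06 zmed 0.0732
top spray 111 rect [544.9 216.8] [38.8 40.8] 67.65 zmed 0.1237
top measure 211 rect [ 577.  -382.7] [ 48.4 111.1] 45.78 zmed 0.0669
side racktop 6 rect [653.5 357.8] [  8.2 113.5] 3.95 zmed 0.0735
side tray all 931 rect [ 546.5 -113.7] [119.  169.5] 56.61 zmed 0.0245
side rib top 36 rect [478.5 -73.9] [48.4 11.2] 57.88 zmed 0.0782
[ 0.4771 -0.0773  0.0774]
side rim 190 rect [ 571.9 -131.3] [116.8 107.9] 55.94 zmed 0.0432
side measure 297 rect [ 574.4 -386.5] [ 51.9 109. ] 45.48 zmed 0.0663
```

```bash
cat > fit.py <<'E'
from h import *
from scipy.optimize import least_squares
def box(P,b):
    b=np.array(b,float).reshape(3,2); c=b.mean(1);h=(b[:,1]-b[:,0])/2
    q=np.abs(P-c)-h
    return np.linalg.norm(np.maximum(q,0),axis=1)+np.minimum(q.max(1),0)
# tray, mm, origin underside centre
TR=[(-55,55,-55,55,0,4),(-55,-51,-55,55,0,45),(51,55,-55,55,0,45),(-55,55,-55,-51,0,45),(-55,55,51,55,0,45),(-116,-55,-25,25,0,6),(-116,-104,-25,25,0,78)]
RK=[(0,104,-63,63,66,72),(0,104,57,63,0,72),(0,104,-63,-57,0,72),(0,104,-63,63,0,12)]
EARS=[(-34,0,65,89,0,36),(-34,0,-89,-65,0,36)]
def knob(P,th,side):
    c=np.array([-16,77*side,0]);a=th*side
    Q=P-c;R=np.array([[np.cos(a),np.sin(a),0],[-np.sin(a),np.cos(a),0],[0,0,1]])
    Q=Q@R.T
    return np.minimum(box(Q,(-21,21,-6,6,86,114)),np.minimum(box(Q,(-32,5,-5,5,41,51)),box(Q,(-5,5,-5,5,36,86))))
def loc(P,p):
    c,s=np.cos(p[2]),np.sin(p[2]);Q=P*1000-np.array([p[0],p[1],p[3] if len(p)>3 else 0]);return Q@np.array([[c,s,0],[-s,c,0],[0,0,1]]).T
def sdf(P,bs): return np.min([box(P,b) for b in bs],axis=0)
def fit(fun,p0):
    for f in (15,5,3): 
        r=least_squares(fun,p0,loss='soft_l1',f_scale=f,x_scale=[1,1,.02]+[1,.1,.1][:len(p0)-3]);p0=r.x
    return r
def tray(P,p0):
    return fit(lambda p:sdf(loc(P,p),TR),p0)
def rack(P,p0):
    def f(p):
        L=loc(P,p[:4]);return np.min([sdf(L,RK+EARS),knob(L,p[4],1),knob(L,p[5],-1)],axis=0)
    return fit(f,p0)
E
python3 - <<'E'
from fit import *
fs=[(np.load('tX.npy'),dict(np.load('top0.npz'))),(np.load('sX.npy'),dict(np.load('side0.npz')))]
allP=[]
for X,c in fs:
    f=c['frame'].astype(int)
    m=(f[...,1]>1.5*f[...,0])&(f[...,1]>1.4*f[...,2])&(X[...,0]>.4)&(X[...,0]<.7)&(X[...,1]>-.25)&(X[...,1]<0)&(X[...,2]>-.02)&(X[...,2]<.1)
    allP.append(X[m])
    r=tray(X[m],[572,-131,-.58,0]);print('tray',r.x.round(3),m.sum(),np.abs(r.fun).mean())
r=tray(np.vstack(allP),[572,-131,-.58,0]);print('tray both',r.x.round(3)); p=r.x
c,s=np.cos(p[2]),np.sin(p[2]);print('grip',p[0]-110*c,p[1]-110*s)
X,c=fs[0]
L=loc(X.reshape(-1,3),[535.5,376.6,np.radians(47.9)]).reshape(X.shape)
m=(np.abs(L[...,1])<100)&(L[...,0]>-50)&(L[...,0]<115)&(L[...,2]>8)&(L[...,2]<125)
r=rack(X[m],[535.5,376.6,np.radians(47.9),0,.0,.0]);print('rack',r.x.round(3),np.degrees(r.x[2:]).round(1),m.sum(),np.abs(r.fun).mean())
X,c=fs[1]
L=loc(X.reshape(-1,3),[535.5,376.6,np.radians(47.9)]).reshape(X.shape)
m=(np.abs(L[...,1])<100)&(L[...,0]>-50)&(L[...,0]<115)&(L[...,2]>8)&(L[...,2]<125)
print('side pts',m.sum())
for n,q in dict(jar=(386,393.2,0),spray=(544.9,216.8,0)).items(): print(n,loc(np.array([q])/1000,r.x[:4]).round(1))
E
```

```text
tray [ 575.466 -125.51    -0.584    2.158] 799 1.7641757363705144
tray [ 571.934 -131.488   -0.587    5.657] 931 1.2949392922899476
tray both [ 572.323 -130.684   -0.588    2.563]
grip 480.7715678343747 -69.70588202258546
rack [5.34087e+02 3.76195e+02 8.29000e-01 2.38400e+00 1.81000e-01 1.72000e-01] [ 47.5 136.6  10.4   9.8] 1714 2.5449116286729527
side pts 6
jar [[-87.5 120.6  -2.4]]
spray [[-110.2 -115.7   -2.4]]
```

```bash
cat > ov.py <<'E'
from fit import *
def wire(img,c,p,bs,col,k,off):
    cs,s=np.cos(p[2]),np.sin(p[2]);R=np.array([[cs,-s,0],[s,cs,0],[0,0,1]])
    for b in bs:
        b=np.array(b,float).reshape(3,2)
        V=np.array([[b[0,i],b[1,j],b[2,l]] for i in(0,1) for j in(0,1) for l in(0,1)])
        W=(V@R.T+np.array([p[0],p[1],p[3] if len(p)>3 else 0]))/1000
        u=((proj(c,W)-off+.5)*k-.5)
        for a in range(8):
            for d in(1,2,4):
                if not a&d: cv2.line(img,tuple(int(v) for v in np.round(u[a]*16)),tuple(int(v) for v in np.round(u[a|d]*16)),col,1,cv2.LINE_AA,4)
def crop(c,x0,y0,w,h,k):
    img=cv2.cvtColor(c['frame'],cv2.COLOR_RGB2BGR)[y0:y0+h,x0:x0+w];return cv2.resize(img,None,fx=k,fy=k,interpolation=cv2.INTER_CUBIC)
def kbox(th,side):pass
E
python3 - <<'E'
from ov import *
t=dict(np.load('top0.npz'));s=dict(np.load('side0.npz'))
a=crop(t,260,140,60,60,8);wire(a,t,[572.3,-130.7,-.588,0],[(-55,55,-55,55,0,45),(-116,-104,-25,25,0,78)],(0,0,255),8,np.array([260,140]))
wire(a,t,[575.5,-125.5,-.584,0],[(-55,55,-55,55,0,45),(-116,-104,-25,25,0,78)],(255,255,0),8,np.array([260,140]))
b=crop(s,260,190,75,60,5);wire(b,s,[572.3,-130.7,-.588,0],[(-55,55,-55,55,0,45),(-116,-104,-25,25,0,78)],(0,0,255),5,np.array([260,190]))
b=cv2.copyMakeBorder(b,0,180,0,0,cv2.BORDER_CONSTANT)
cv2.imwrite('pics/o1.png',np.hstack([a[:, :],b])[:,:800])
a=crop(t,120,180,80,80,7);o=np.array([120,180]);wire(a,t,[534.1,376.2,.829,0],[(0,104,-63,63,0,72)]+EARS+[(-37,5,71,83,86,114),(-37,5,-83,-71,86,114)],(0,0,255),7,o)
cv2.imwrite('pics/o2.png',a)
for n,c in(('t',t),('s',s)):
    X=np.load(n+'X.npy');
    for (x0,x1,y0,y1) in((.5,.6,-.3,-.25),(.42,.5,.22,.35),(.55,.6,-.08,0.0)):
        m=(X[...,0]>x0)&(X[...,0]<x1)&(X[...,1]>y0)&(X[...,1]<y1);print(n,m.sum(),np.nanpercentile(X[m][:,2],[10,50,90]).round(4) if m.sum() else '')
E
```

```text
t 409 [-0.2924 -0.0033  0.0142]
t 753 [-0.0057 -0.0004  0.0045]
t 384 [-0.9494 -0.0039  0.0086]
s 348 [-0.0006  0.0033  0.0196]
s 372 [-0.9478 -0.936  -0.693 ]
s 161 [0.0017 0.0238 0.0437]
```

View pics/o1.png

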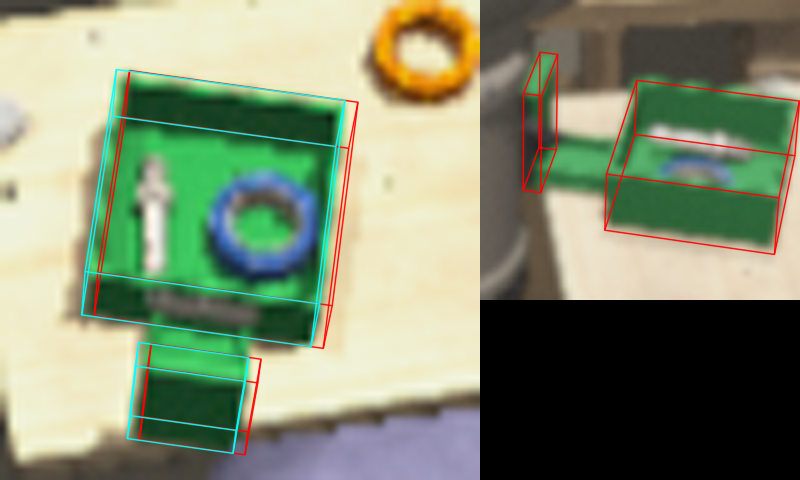

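View pics/o2.png

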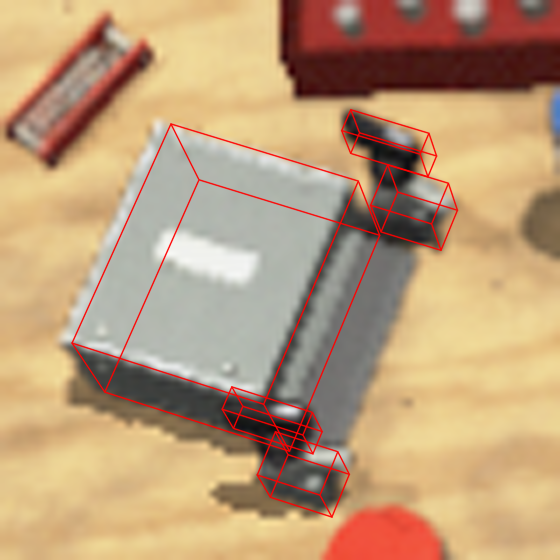

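Run:
```python
from ov import *
t=dict(np.load('top0.npz'))
a=crop(t,125,190,62,62,12);cv2.imwrite('pics/o3.png',a[:600])
hsv=cv2.cvtColor(cv2.resize(t['frame'][180:270,115:205],None,fx=4,fy=4,interpolation=cv2.INTER_CUBIC),cv2.COLOR_RGB2HSV)
m=((hsv[...,1]<50)&(hsv[...,2]>125)).astype(np.uint8)
n,l,st,ce=cv2.connectedComponentsWithStats(m);i=1+np.argmax(st[1:,4]);print(st[i])
m=(l==i).astype(np.uint8)
cs,_=cv2.findContours(m,cv2.RETR_EXTERNAL,cv2.CHAIN_APPROX_NONE)
h=cv2.convexHull(max(cs,key=cv2.contourArea))
for e in(6,10,16): 
    q=cv2.approxPolyDP(h,e,True)[:,0]; print(e,((q+.5)/4-.5+[115,180]).round(1).tolist())
cv2.imwrite('pics/o4.png',m*255)
```

```text
[   55    69   165   159 16076]
6 [[142.1, 196.9], [169.1, 205.1], [155.9, 236.4], [128.4, 228.4]]
10 [[142.1, 196.9], [169.1, 205.1], [155.9, 236.4], [128.4, 228.4]]
16 [[142.1, 196.9], [169.1, 205.1], [155.9, 236.4], [128.4, 228.4]]
```

View pics/o3.png

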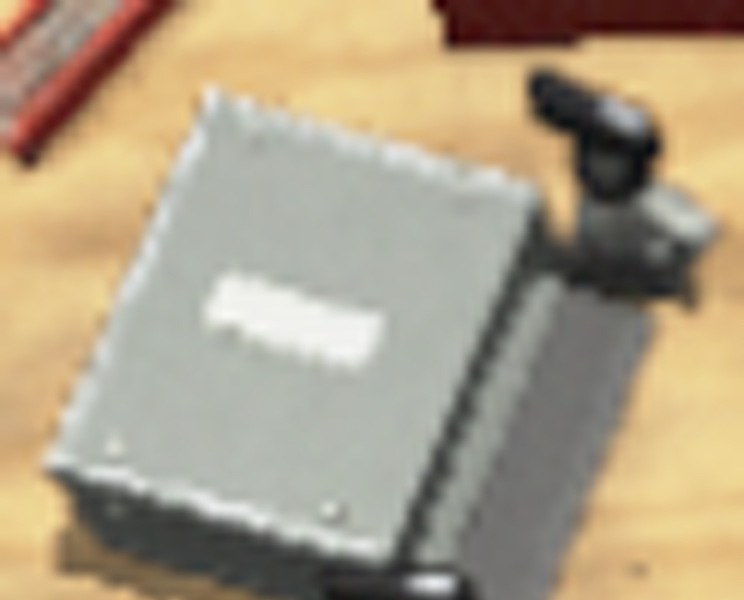

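View pics/o4.png

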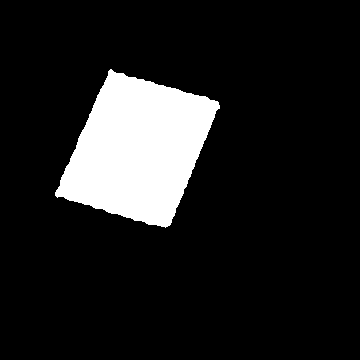

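```bash
cat >> h.py <<'E'
def ray(c,uv,z):
    p=cv2.undistortPoints(np.array(uv,float).reshape(-1,1,2),K(c),np.array(c['distortion'],float)).reshape(-1,2)
    R=np.array(c['R']);o=-R.T@np.array(c['t']);d=np.c_[p,np.ones(len(p))]@R
    return o+d*((z-o[2])/d[:,2])[:,None]
E
python3 - <<'E'
from h import *
t=dict(np.load('top0.npz'))
W=ray(t,[[142.1,196.9],[169.1,205.1],[155.9,236.4],[128.4,228.4]],.072)*1000
print(W.round(1))
e=np.roll(W,-1,0)-W;print(np.linalg.norm(e,axis=1).round(1),np.degrees(np.arctan2(e[:,1],e[:,0])).round(1))
m=(W[1]+W[2])/2;print('mouth',m.round(1))
E
```

```text
[[654.7 415.9  72. ]
 [583.9 338.4  72. ]
 [492.4 421.7  72. ]
 [560.4 499.8  72. ]]
[105.  123.7 103.5 126.2] [-132.4  137.7   48.9  -41.6]
mouth [538.1 380.1  72. ]
```

```bash
cat > mv.py <<'E'
import sys
from h import *
from scipy.spatial.transform import Rotation as Ro
def go(x,y,z,yaw):
    o=bot.get_obs();q=o['tool_rot'];R=Ro.from_quat([q[1],q[2],q[3],q[0]]).as_matrix()
    d=R.T@(np.array([x,y,z])-np.array(o['eef_pos'])*1000)
    cy=np.degrees(np.arctan2(R[1,0],R[0,0]));s=-((yaw-cy+180)%360-180)
    print('t',round(o['t'],2),'tcp',(np.array(o['eef_pos'])*1000).round(1),'yaw',cy.round(2),'tilt',np.degrees(np.arccos(-R[2,2])).round(2),'F',np.round(o['contact_force'],1),'w',round(o['gripper_width'],3))
    print('shift',d.round(1),'spin',s.round(1))
if __name__=='__main__': go(*map(float,sys.argv[1:5]))
E
python3 mv.py 482 -68 150 -33.5
```

```text
t 0.1 tcp [ 203.7 -643.   252.4] yaw -72.42 tilt 0.09 F [ 0.2 -0.2  0.2] w 0.999
shift [-463.9 -439.   103.1] spin -38.9
```

step_arm(
  targets=[
    [-12,-11,0,-1,0],
    [-35,-33,0,-3,0],
    [-60,-57,0,-5,0],
    [-88,-83,0,-7,0],
    [-116,-110,0,-10,0],
    [-144,-136,0,-12,0],
    [-172,-163,0,-15,0],
    [-200,-189,5,-17,0],
    [-228,-216,10,-20,0.1],
    [-256,-242,20,-22,0.2],
    [-284,-269,30,-24,0.3],
    [-312,-295,40,-26,0.4],
    [-340,-322,52,-29,0.4],
    [-366,-346,64,-31,0.4],
    [-390,-369,75,-33,0.4],
    [-412,-390,84,-35,0.4],
    [-432,-409,91,-37,0.4],
    [-448,-424,97,-38,0.4],
    [-458,-434,101,-39,0.4],
    [-464,-439,103,-39,0.4],
  ],
  newtons=60,
)

```text
t: 1.77
eef_pos: [0.4827, -0.0668, 0.1497]
tool_rot: [-0.0, 0.958, -0.286, -0.0]
contact_force: [-0.3, -0.4, -0.1]
gripper_width: 0.597
```

```bash
python3 mv.py 482 -68 63 -33.5
python3 - <<'E'
from ov import *
t=cam('top','t1.png');s=cam('side','s1.png')
a=crop(t,235,130,90,75,6);b=crop(s,230,170,110,90,5)
cv2.imwrite('pics/a1.png',a);cv2.imwrite('pics/b1.png',b)
E
```

```text
t 1.77 tcp [482.7 -66.8 149.7] yaw -33.25 tilt 0.06 F [-0.3 -0.4 -0.1] w 0.597
shift [ 0.2  1.4 86.7] spin 0.3
```

View pics/a1.png

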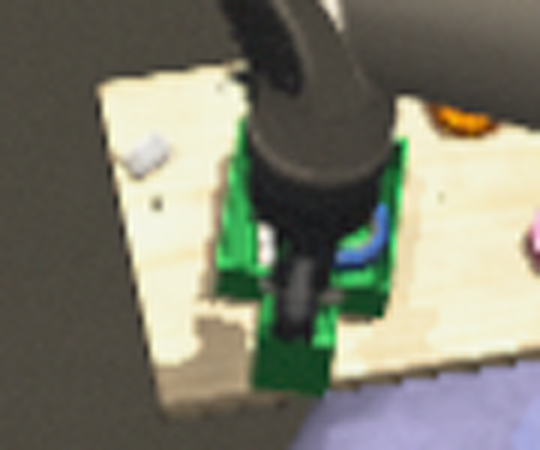

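View pics/b1.png

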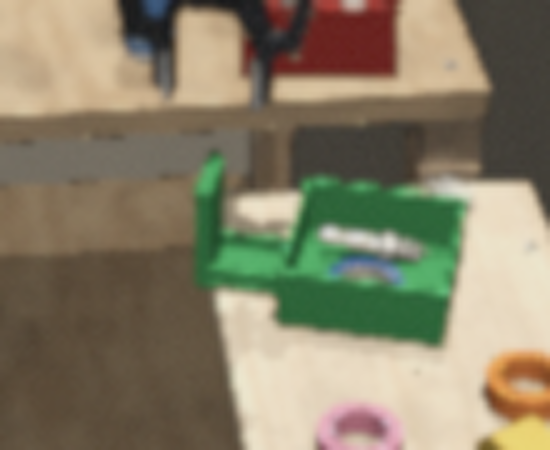

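step_arm(
  targets=[
    [0,1,10,0,0.4],
    [0,1,25,0,0.4],
    [0,1,40,0,0.4],
    [0,1,55,0,0.4],
    [0,1,68,0,0.4],
    [0,1,78,0,0.4],
    [0,1,84,0,0.4],
    [0,1,86,0,0.4],
    [0,1,86,0,0.4],
  ],
)

```text
t: 2.62
eef_pos: [0.4814, -0.07, 0.064]
tool_rot: [0.0, 0.958, -0.288, -0.0]
contact_force: [0.3, 0.4, 1.2]
gripper_width: 0.599
```

```bash
python3 mv.py 482 -68 63 -33.5
python3 - <<'E'
from ov import *
s=cam('side','s2.png')
cv2.imwrite('pics/b2.png',crop(s,230,170,110,90,5))
E
```

```text
t 2.62 tcp [481.4 -70.   64. ] yaw -33.47 tilt 0.04 F [0.3 0.4 1.2] w 0.599
shift [-0.6 -2.   1. ] spin 0.0
```

View pics/b2.png

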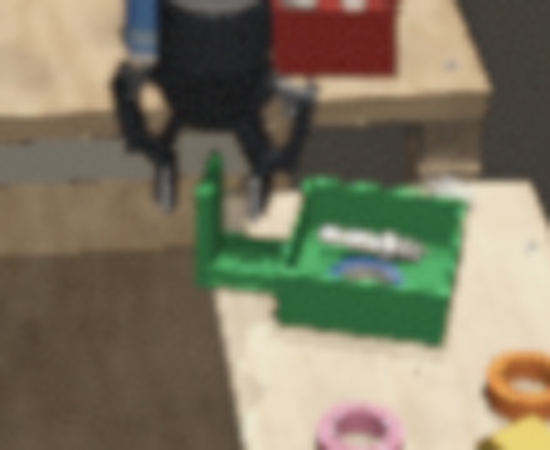

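step_arm(
  targets=[
    [0,0,0,0,0.6],
    [0,0,0,0,0.8],
    [0,0,0,0,1],
    [0,0,0,0,1],
    [0,0,0,0,1],
    [0,0,0,0,1],
    [0,0,0,0,1],
    [0,0,0,0,1],
  ],
  newtons=80,
)

```text
t: 3.33
eef_pos: [0.4819, -0.0693, 0.0649]
tool_rot: [0.0, 0.958, -0.287, 0.0]
contact_force: [-2.6, 0.0, 5.9]
gripper_width: 0.13
```

step_arm(
  targets=[
    [0,0,-2,0,1],
    [0,0,-5,0,1],
    [0,0,-9,0,1],
    [0,0,-14,0,1],
    [0,0,-20,0,1],
    [0,0,-27,0,1],
    [0,0,-34,0,1],
    [0,0,-40,0,1],
    [0,0,-45,0,1],
    [0,0,-48,0,1],
    [0,0,-50,0,1],
    [0,0,-50,0,1],
    [0,0,-50,0,1],
  ],
)

```text
t: 4.42
eef_pos: [0.4816, -0.0694, 0.1142]
tool_rot: [0.0, 0.958, -0.288, -0.0]
contact_force: [0.1, -0.4, -2.5]
gripper_width: 0.129
```

```bash
python3 mv.py 482 -68 63 -33.5
python3 - <<'E'
from ov import *
s=cam('side','s3.png');t=cam('top','t3.png')
cv2.imwrite('pics/b3.png',np.hstack([crop(s,230,150,100,100,4),crop(t,235,120,100,100,4)]))
E
```

```text
t 4.42 tcp [481.6 -69.4 114.2] yaw -33.42 tilt 0.01 F [ 0.1 -0.4 -2.5] w 0.129
shift [-0.4 -1.4 51.2] spin 0.1
```

View pics/b3.png

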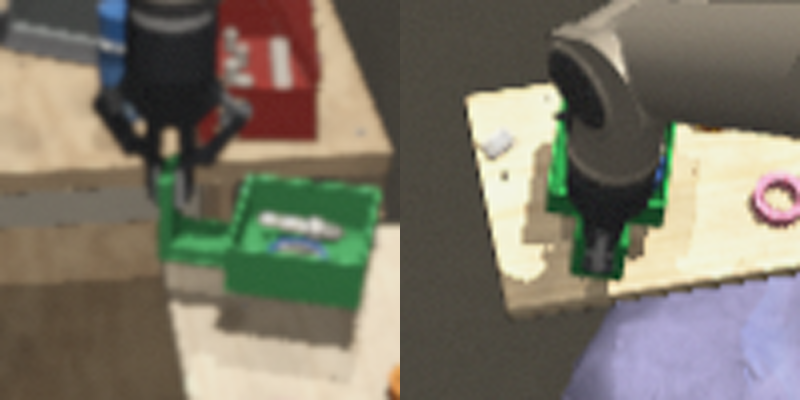

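step_arm(
  targets=[
    [0,0,-3,0,1],
    [0,0,-10,0,1],
    [0,0,-20,0,1],
    [0,0,-32,0,1],
    [0,0,-45,0,1],
    [0,0,-58,0,1],
    [0,0,-71,0,1],
    [0,0,-82,0,1],
    [0,0,-91,0,1],
    [0,0,-97,0,1],
    [0,0,-100,0,1],
    [0,0,-100,0,1],
  ],
)

```text
t: 5.52
eef_pos: [0.4819, -0.0694, 0.2149]
tool_rot: [-0.0, 0.958, -0.288, 0.0]
contact_force: [-0.6, -0.5, -2.1]
gripper_width: 0.132
```

```bash
python3 mv.py 391 216 215 48.1
```

```text
t 5.52 tcp [481.9 -69.4 214.9] yaw -33.42 tilt 0.05 F [-0.6 -0.5 -2.1] w 0.132
shift [-233.1 -188.1   -0.3] spin -81.5
```

step_arm(
  targets=[
    [-2,-1.5,0,-0.7,1],
    [-6.5,-5,0,-2.3,1],
    [-14,-11,0,-5,1],
    [-23,-19,0,-8,1],
    [-35,-28,0,-12,1],
    [-49,-40,0,-17,1],
    [-65,-53,0,-23,1],
    [-83,-67,0,-29,1],
    [-100,-81,0,-35,1],
    [-118,-95,0,-41,1],
    [-135,-109,0,-47,1],
    [-153,-123,0,-53,1],
    [-169,-136,0,-59,1],
    [-184,-149,0,-64,1],
    [-198,-160,0,-69,1],
    [-210,-169,0,-73,1],
    [-219,-177,0,-76.5,1],
    [-226,-182,0,-79,1],
    [-231,-186,0,-80.7,1],
    [-233,-188,0,-81.5,1],
  ],
)

```text
t: 7.18
eef_pos: [0.3902, 0.2165, 0.2141]
tool_rot: [-0.0, 0.913, 0.409, -0.0]
contact_force: [-0.1, -0.3, -2.9]
gripper_width: 0.128
```

```bash
python3 mv.py 391 216 90 48.1
python3 - <<'E'
from ov import *
s=cam('side','s4.png');t=cam('top','t4.png');np.savez('top4.npz',**t);np.savez('side4.npz',**s)
E
```

```text
t 7.18 tcp [390.2 216.5 214.1] yaw 48.24 tilt 0.04 F [-0.1 -0.3 -2.9] w 0.128
shift [  0.2   1.  124.1] spin 0.1
```

View pics/t4.png

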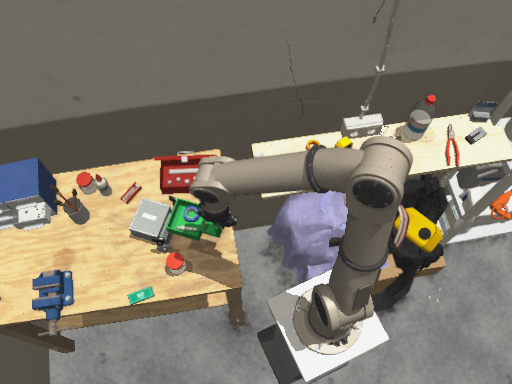

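View pics/s4.png

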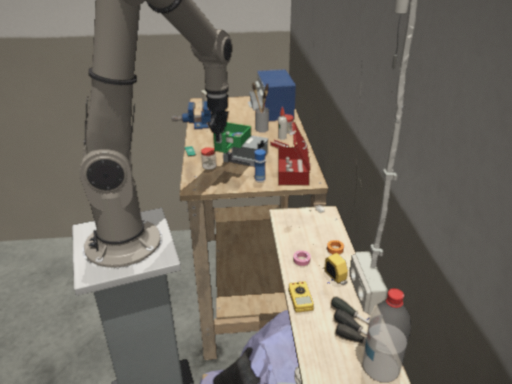

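```bash
cat > tf.py <<'E'
from ov import *
def traymask(c,X,b):
    f=c['frame'].astype(int)
    m=(f[...,1]>1.5*f[...,0])&(f[...,1]>1.4*f[...,2])&(X[...,0]>b[0])&(X[...,0]<b[1])&(X[...,1]>b[2])&(X[...,1]<b[3])&(X[...,2]>b[4])&(X[...,2]<b[5])
    return m
def rep(c,b,p0,M=(538.1,380.2),yaw=48.1):
    X=cloud(c);m=traymask(c,X,b);r=tray(X[m],p0);p=r.x
    L=loc(np.array([[p[0],p[1],0]])/1000,[M[0],M[1],np.radians(yaw)])[0]
    print('tray',p[:2].round(1),'yaw',np.degrees(p[2]).round(2),'z',p[3].round(1),m.sum(),'res',np.abs(r.fun).mean().round(2),'in rack',L[:2].round(1))
    o=bot.get_obs();e=np.array(o['eef_pos'])*1000;q=loc(np.array([e])/1000,[p[0],p[1],p[2]])[0];print('tcp in tray frame',q[:2].round(1))
    return p
E
python3 - <<'E'
from tf import *
t=dict(np.load('top4.npz'));s=dict(np.load('side4.npz'))
b=(.33,.6,.15,.42,.1,.26)
p=rep(t,b,[463,298,.84,149]);q=rep(s,b,[463,298,.84,149])
k=6;o=np.array([120,180]);a=crop(t,120,180,110,90,k)
wire(a,t,p,[(-55,55,-55,55,0,45),(-116,-104,-25,25,0,78)],(0,0,255),k,o);wire(a,t,[538.1,380.2,np.radians(48.1),0],[(0,104,-63,63,0,72)],(255,0,0),k,o)
cv2.imwrite('pics/o5.png',a)
k=8;o=np.array([190,100]);a=crop(s,190,100,100,75,k)
wire(a,s,q,[(-55,55,-55,55,0,45),(-116,-104,-25,25,0,78)],(0,0,255),k,o);wire(a,s,[538.1,380.2,np.radians(48.1),0],[(0,104,-63,63,0,72)]+EARS,(255,0,0),k,o)
cv2.imwrite('pics/o6.png',a)
E
```

```text
tray [465.9 299.8] yaw 48.03 z 151.3 1024 res 1.79 in rack [-1.081e+02  1.000e-01]
tcp in tray frame [-112.7   -0.2]
tray [463.8 296.6] yaw 47.8 z 156.3 534 res 2.18 in rack [-111.9   -0.5]
tcp in tray frame [-1.089e+02 -1.000e-01]
```

View pics/o5.png

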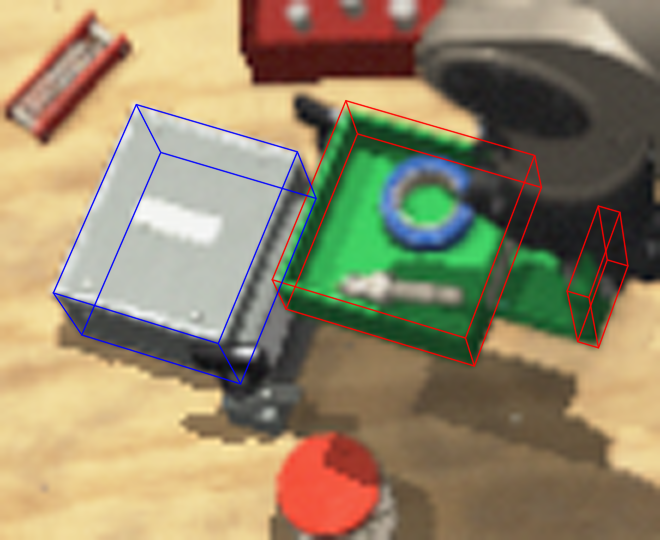

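View pics/o6.png

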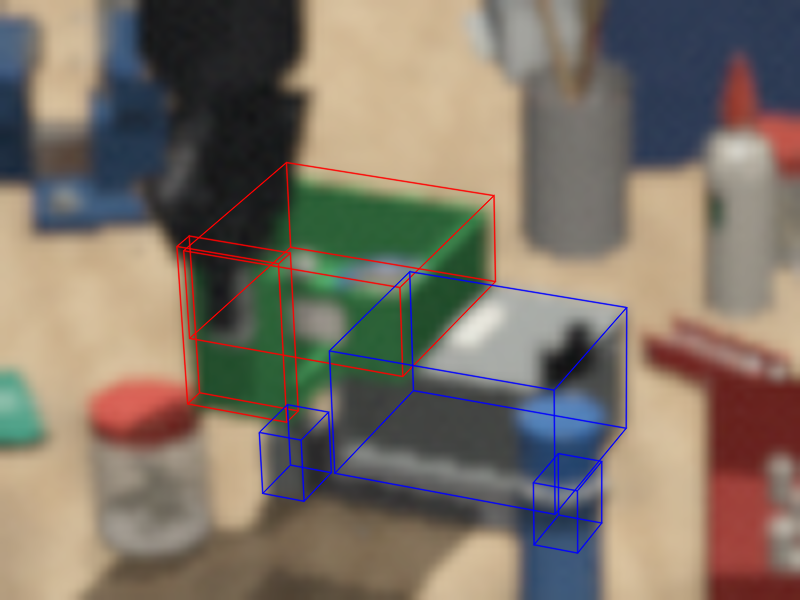

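```bash
cat >> tf.py <<'E'
def loc6(P,p):
    R=Ro.from_euler('ZYX',[p[2],p[4],p[5]]).as_matrix()
    return (P*1000-np.array([p[0],p[1],p[3]]))@R
from scipy.spatial.transform import Rotation as Ro
def fit6(Ps,p0):
    f=lambda p:np.concatenate([sdf(loc6(P,p),TR) for P in Ps])
    for s in(10,4,2):
        r=least_squares(f,p0,loss='soft_l1',f_scale=s,x_scale=[1,1,.02,1,.02,.02]);p0=r.x
    print('xy',p0[:2].round(1),'yaw',np.degrees(p0[2]).round(2),'z',p0[3].round(1),'pitch,roll',np.degrees(p0[4:]).round(2),'res',np.abs(r.fun).mean().round(2));return p0
E
python3 - <<'E'
from tf import *
t=dict(np.load('top4.npz'));s=dict(np.load('side4.npz'));b=(.33,.6,.15,.42,.1,.26)
P=[]
for c in(t,s):
    X=cloud(c);m=traymask(c,X,b).astype(np.uint8)
    m=cv2.erode(m,np.ones((3,3),np.uint8))>0
    P.append(X[m]);fit6([X[m]],[464,298,.84,149,0,0])
fit6(P,[464,298,.84,149,0,0])
# initial for reference
for n in('top0','side0'):
    c=dict(np.load(n+'.npz'));X=cloud(c);m=cv2.erode(traymask(c,X,(.4,.7,-.25,0,-.02,.1)).astype(np.uint8),np.ones((3,3),np.uint8))>0
    fit6([X[m]],[573,-128,-.584,0,0,0])
E
```

```text
xy [464.5 299.4] yaw 47.95 z 151.4 pitch,roll [1.39 1.48] res 1.35
xy [462.1 297. ] yaw 48.62 z 158.0 pitch,roll [2.75 4.29] res 1.57
xy [463.  296.4] yaw 48.12 z 151.5 pitch,roll [2.18 0.07] res 1.53
xy [ 571.3 -131.6] yaw -32.91 z 2.0 pitch,roll [ 0.64 -2.22] res 1.68
xy [ 570.6 -132.5] yaw -33.46 z 4.9 pitch,roll [ 1.91 -3.56] res 1.22
```

step_arm(
  targets=[
    [0,0,3,0,1],
    [0,0,10,0,1],
    [0,0,20,0,1],
    [0,0,32,0,1],
    [0,0,46,0,1],
    [0,0,60,0,1],
    [0,0,74,0,1],
    [0,0,88,0,1],
    [0,0,101,0,1],
    [0,0,112,0,1],
    [0,0,121,0,1],
    [0,0,127,0,1],
    [0,0,130,0,1],
    [0,0,132,0,1],
    [0,0,132,0,1],
    [0,0,132,0,1],
  ],
)

```text
t: 8.62
eef_pos: [0.3911, 0.216, 0.0827]
tool_rot: [-0.0, 0.913, 0.407, 0.0]
contact_force: [0.5, -0.8, -2.2]
gripper_width: 0.124
```

```bash
python3 mv.py 391 216 82 48.1
python3 - <<'E'
from tf import *
t=cam('top','t5.png');np.savez('top5.npz',**t);s=cam('side','s5.png')
b=(.33,.6,.15,.42,-.02,.12)
X=cloud(t);m=cv2.erode(traymask(t,X,b).astype(np.uint8),np.ones((3,3),np.uint8))>0
p=fit6([X[m]],[464,298,.84,17,0,0]);p2=rep(t,b,[464,298,.84,17])
k=6;o=np.array([120,180]);a=crop(t,120,180,110,90,k)
wire(a,t,p,[(-55,55,-55,55,0,45)],(0,0,255),k,o);wire(a,t,[538.1,380.2,np.radians(48.1),0],[(0,104,-63,63,0,72)],(255,0,0),k,o)
cv2.imwrite('pics/o7.png',a);cv2.imwrite('pics/o8.png',crop(s,190,100,100,75,8))
E
```

```text
t 8.62 tcp [391.1 216.   82.7] yaw 48.07 tilt 0.05 F [ 0.5 -0.8 -2.2] w 0.124
shift [-0.1 -0.   0.7] spin -0.0
xy [465.1 298.6] yaw 47.78 z 19.6 pitch,roll [1.06 1.3 ] res 1.59
tray [466.4 298.8] yaw 48.07 z 19.9 880 res 1.9 in rack [-108.5   -1. ]
tcp in tray frame [-111.9    0.6]
```

View pics/o7.png

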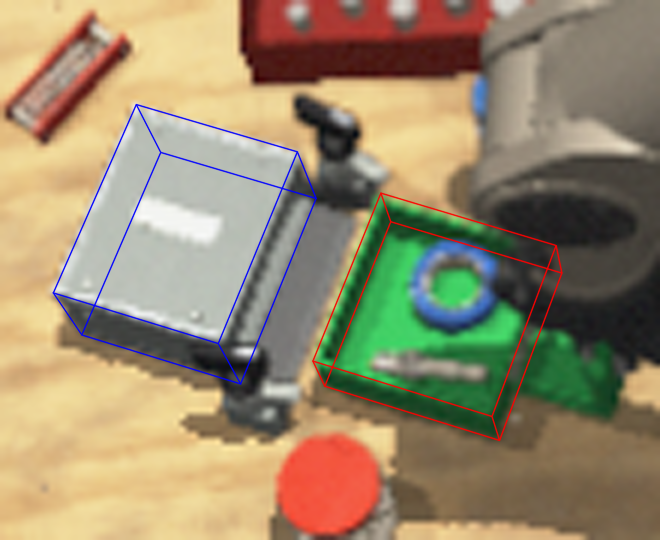

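View pics/o8.png

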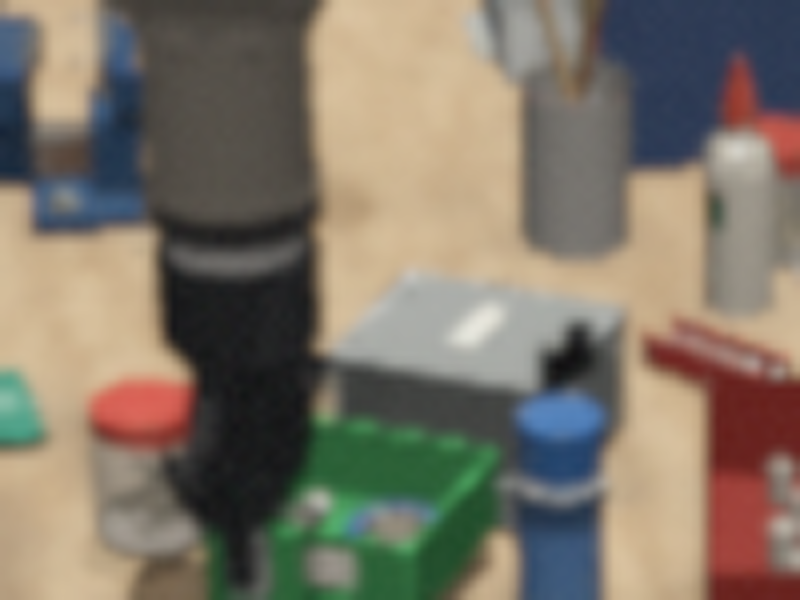

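step_arm(
  targets=[
    [2,0,0,0,1],
    [6,0,0,0,1],
    [12,0,0,0,1],
    [20,0,0,0,1],
    [28,0,0,0,1],
    [36,0,0,0,1],
    [43,0,0,0,1],
    [49,0,0,0,1],
    [54,0,0,0,1],
    [58,0,0,0,1],
    [62,0,0,0,1],
    [66,0,0,0,1],
    [70,0,0,0,1],
    [70,0,0,0,1],
  ],
)

```text
t: 9.88
eef_pos: [0.4382, 0.2686, 0.0825]
tool_rot: [-0.0, 0.913, 0.407, 0.0]
contact_force: [-0.5, -0.2, -2.4]
gripper_width: 0.13
```

```bash
python3 mv.py 496 333 82 48.1
python3 - <<'E'
from tf import *
t=cam('top','t6.png')
cv2.imwrite('pics/o9.png',crop(t,120,180,110,90,6))
E
```

```text
t 9.88 tcp [438.2 268.6  82.5] yaw 48.08 tilt 0.06 F [-0.5 -0.2 -2.4] w 0.13
shift [86.5  0.   0.5] spin -0.0
```

View pics/o9.png

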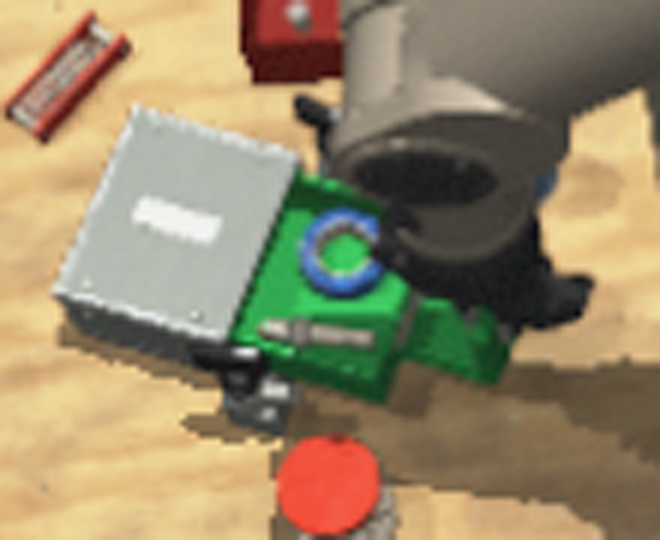

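step_arm(
  targets=[
    [2,0,0,0,1],
    [5,0,0,0,1],
    [10,0,0,0,1],
    [15,0,0,0,1],
    [20,0,0,0,1],
    [25,0,0,0,1],
    [30,0,0,0,1],
    [35,0,0,0,1],
    [40,0,0,0,1],
    [45,0,0,0,1],
    [50,0,0,0,1],
    [55,0,1,0,1],
    [60,0,2,0,1],
    [60,0,2,0,1],
  ],
)

```text
t: 11.1
eef_pos: [0.4783, 0.3135, 0.0802]
tool_rot: [-0.0, 0.913, 0.407, 0.0]
contact_force: [0.3, -0.3, -1.5]
gripper_width: 0.125
```

```bash
python3 mv.py 496 333 77 48.1
```

```text
t 11.1 tcp [478.3 313.5  80.2] yaw 48.08 tilt 0.06 F [ 0.3 -0.3 -1.5] w 0.125
shift [26.3  0.1  3.2] spin -0.0
```

step_arm(
  targets=[
    [3,0,0.5,0,1],
    [6,0,1,0,1],
    [9,0,1.5,0,1],
    [12,0,2,0,1],
    [15,0,2.5,0,1],
    [18,0,3,0,1],
    [20,0,3,0,1],
    [20,0,3,0,1],
  ],
)

```text
t: 11.77
eef_pos: [0.4913, 0.3279, 0.0773]
tool_rot: [-0.0, 0.913, 0.407, 0.0]
contact_force: [-0.1, 0.3, -2.3]
gripper_width: 0.129
```

```bash
python3 mv.py 496 333 77 48.1
python3 - <<'E'
from tf import *
t=cam('top','t7.png')
cv2.imwrite('pics/o10.png',crop(t,120,180,110,90,6))
E
```

```text
t 11.77 tcp [491.3 327.9  77.3] yaw 48.08 tilt 0.03 F [-0.1  0.3 -2.3] w 0.129
shift [6.9 0.1 0.3] spin -0.0
```

View pics/o10.png

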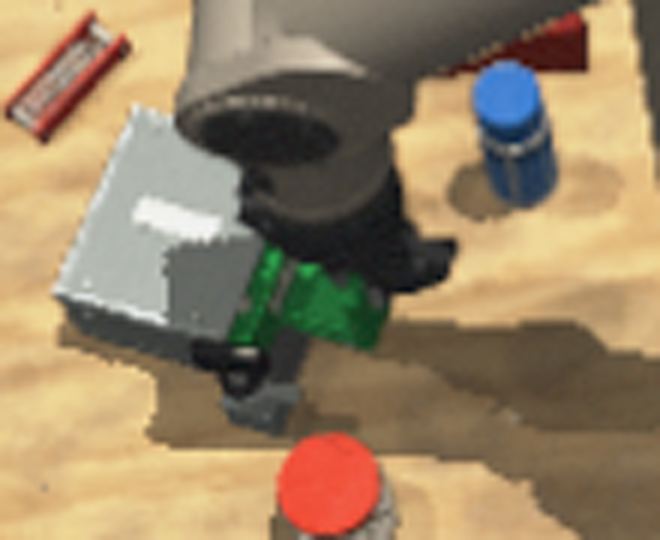

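step_arm(
  targets=[
    [1.5,0,0,0,1],
    [3,0,0,0,1],
    [4.5,0,0,0,1],
    [6,0,0.5,0,1],
    [6,0,0.5,0,1],
  ],
)

```text
t: 12.23
eef_pos: [0.4933, 0.3294, 0.077]
tool_rot: [0.002, 0.913, 0.407, -0.003]
contact_force: [-8.0, -11.1, 12.1]
gripper_width: 0.131
```

step_arm(
  targets=[
    [1,0,0,0,1],
    [2,0,0,0,1],
    [2,0,0,0,1],
  ],
)

```text
t: 12.48
eef_pos: [0.4934, 0.3294, 0.077]
tool_rot: [0.003, 0.913, 0.407, -0.004]
contact_force: [-14.2, -16.4, 19.6]
gripper_width: 0.131
```

step_arm(
  targets=[
    [-1,0,0,0,1],
    [-2,0,0,0,1],
    [-3,0,0,0,1],
    [-4,0,0,0,1],
    [-4,0,0,0,1],
  ],
)

```text
t: 12.9
eef_pos: [0.4933, 0.3294, 0.077]
tool_rot: [0.001, 0.913, 0.407, -0.001]
contact_force: [-4.5, -5.8, 4.7]
gripper_width: 0.134
```

```bash
python3 mv.py 496 333 77 48.1
```

```text
t 12.9 tcp [493.3 329.4  77. ] yaw 48.07 tilt 0.12 F [-4.5 -5.8  4.7] w 0.134
shift [ 4.5 -0.4 -0. ] spin -0.0
```

step_arm(
  targets=[
    [-1,0,0,0,0.9],
    [-1,0,0,0,0.8],
    [-1,0,0,0,0.6],
    [-1,0,0,0,0.5],
    [-1,0,0,0,0.5],
    [-1,0,0,0,0.5],
    [-1,0,-5,0,0.5],
    [-1,0,-20,0,0.5],
    [-1,0,-40,0,0.5],
    [-1,0,-65,0,0.5],
    [-1,0,-90,0,0.5],
    [-1,0,-115,0,0.5],
    [-20,0,-135,0,0.5],
    [-50,0,-150,0,0.5],
    [-80,0,-150,0,0.5],
    [-100,0,-150,0,0.5],
    [-110,0,-150,0,0.5],
  ],
)

```text
t: 14.32
eef_pos: [0.4187, 0.2468, 0.2279]
tool_rot: [0.001, 0.913, 0.407, 0.0]
contact_force: [0.7, 0.6, 0.3]
gripper_width: 0.502
```

```bash
python3 mv.py 496 333 77 48.1
python3 - <<'E'
from tf import *
t=cam('top','t8.png');np.savez('top8.npz',**t)
s=cam('side','s8.png');np.savez('side8.npz',**s)
a=crop(t,120,180,90,80,8);cv2.imwrite('pics/o11.png',a[:600,:800]);cv2.imwrite('pics/o12.png',crop(s,200,110,100,75,8))
E
```

```text
t 14.32 tcp [418.7 246.8 227.9] yaw 48.06 tilt 0.13 F [0.7 0.6 0.3] w 0.502
shift [115.8  -0.4 150.9] spin -0.0
```

View pics/o11.png

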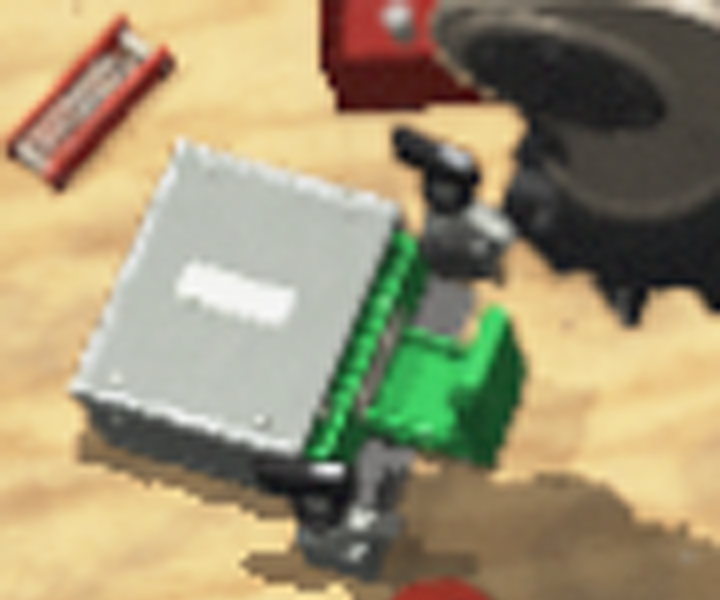

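View pics/o12.png

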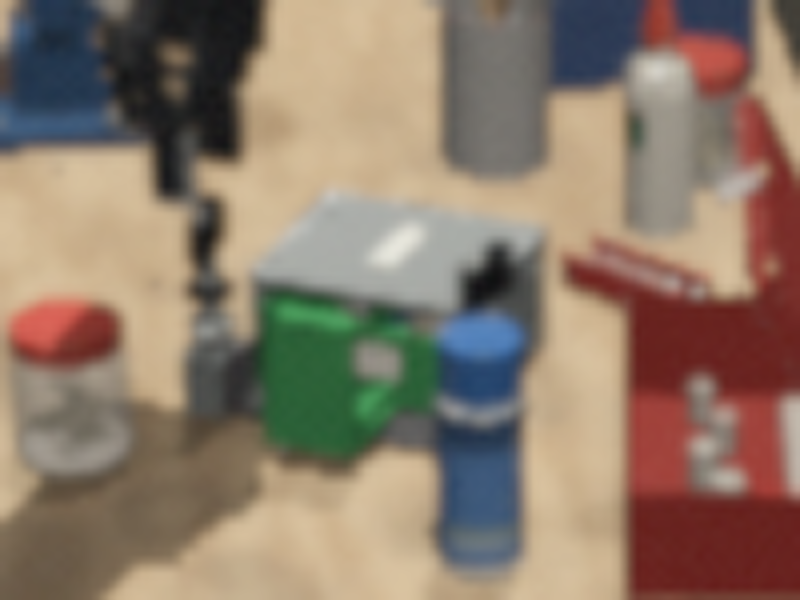

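Run:
```python
from tf import *
t=dict(np.load('top8.npz'))
k=16;o=np.array([150,195]);
def ax(L):
    y=np.radians(48.1);return M+np.array([np.cos(y),np.sin(y)])*L
M=np.array([538.1,380.2])
a=crop(t,150,195,45,37,k)
p=[*ax(47),np.radians(48.1),12]
wire(a,t,p,[(-55,-51,-55,55,45,45),(-116,-104,-25,25,78,78)],(0,0,255),k,o)
p=[*ax(41),np.radians(48.1),12]
wire(a,t,p,[(-55,-51,-55,55,45,45),(-116,-104,-25,25,78,78)],(0,255,255),k,o)
wire(a,t,[*M,np.radians(48.1),0],[(0,104,-63,63,72,72)],(255,0,0),k,o)
cv2.imwrite('pics/o13.png',a)
X=cloud(t);b=(.4,.6,.25,.45,-.02,.12);m=cv2.erode(traymask(t,X,b).astype(np.uint8),np.ones((2,2),np.uint8))>0
P=X[m];y=np.radians(48.1)
r=least_squares(lambda q:sdf(loc(P,[*(ax(q[0])+q[1]*np.array([-np.sin(y),np.cos(y)])),y+q[3],12+q[2]]),TR),[45,0,0,0],loss='soft_l1',f_scale=3,x_scale=[1,1,1,.02]);print(r.x.round(2),m.sum(),np.abs(r.fun).mean())
```

```text
[ 4.422e+01 -1.240e+00  3.890e+00  1.000e-02] 304 1.9378524741382737
```

View pics/o13.png

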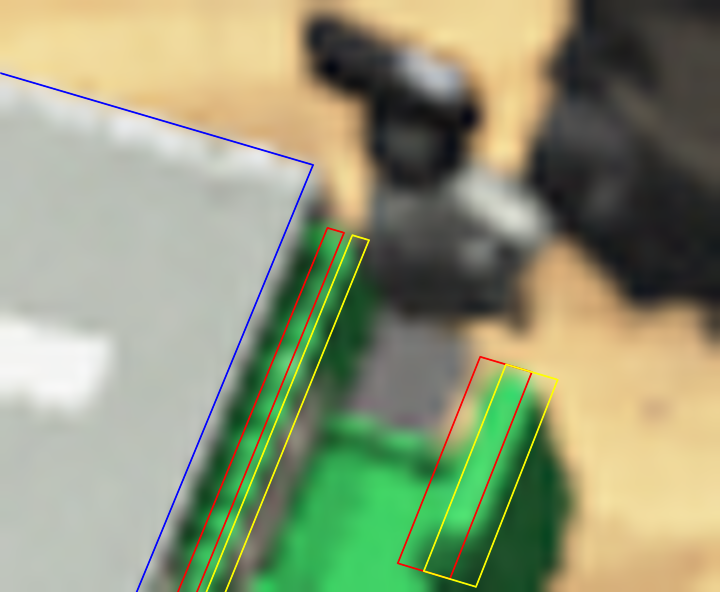

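```bash
python3 mv.py 467.4 415.8 170 -32
```

```text
t 14.42 tcp [419.8 247.6 227.7] yaw 48.03 tilt 0.11 F [ 0.2 -0.   0.5] w 0.499
shift [156.9 -77.2  57.6] spin 80.0
```

step_arm(
  targets=[
    [3,-2,1,2,0.5],
    [10,-5,4,7,0.5],
    [20,-10,8,13,0.5],
    [32,-16,12,19,0.5],
    [45,-22,17,25,0.5],
    [58,-29,22,31,0.5],
    [71,-35,27,37,0.5],
    [84,-41,31,43,0.5],
    [97,-48,36,49,0.5],
    [110,-54,40,55,0.5],
    [122,-60,45,61,0.5],
    [133,-65,49,66,0.5],
    [142,-70,52,71,0.5],
    [149,-73,55,75,0.5],
    [154,-76,57,78,0.5],
    [157,-77,58,80,0.5],
    [157,-77,58,80,0.5],
    [157,-77,58,80,0.5],
  ],
)

```text
t: 15.92
eef_pos: [0.4679, 0.4182, 0.1686]
tool_rot: [-0.0, 0.962, -0.274, -0.0]
contact_force: [-0.8, -0.2, 0.8]
gripper_width: 0.496
```

```bash
python3 mv.py 467.4 415.8 103 -32
python3 - <<'E'
from tf import *
t=cam('top','t9.png');s=cam('side','s9.png')
cv2.imwrite('pics/o14.png',np.hstack([crop(t,120,180,90,90,4.4),crop(s,190,100,90,90,4.4)]))
E
```

```text
t 15.92 tcp [467.9 418.2 168.6] yaw -31.8 tilt 0.03 F [-0.8 -0.2  0.8] w 0.496
shift [ 0.8  2.3 65.6] spin 0.2
```

View pics/o14.png

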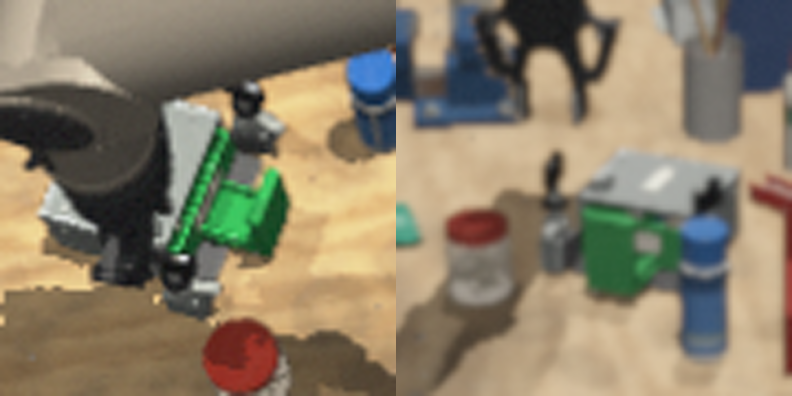

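step_arm(
  targets=[
    [0,1,5,0,0.5],
    [1,2,15,0,0.5],
    [1,2,28,0,0.5],
    [1,2,40,0,0.5],
    [1,2,51,0,0.5],
    [1,2,59,0,0.5],
    [1,2,64,0,0.5],
    [1,2,65,0,0.5],
    [1,2,65,0,0.5],
  ],
)

```text
t: 16.77
eef_pos: [0.4675, 0.4146, 0.1034]
tool_rot: [0.0, 0.961, -0.275, -0.0]
contact_force: [-0.1, -0.0, -0.2]
gripper_width: 0.499
```

```bash
python3 mv.py 467.4 415.8 103 -32
python3 - <<'E'
from tf import *
s=cam('side','s10.png')
cv2.imwrite('pics/o15.png',crop(s,190,100,90,75,8))
E
```

```text
t 16.77 tcp [467.5 414.6 103.4] yaw -31.91 tilt 0.03 F [-0.1 -0.  -0.2] w 0.499
shift [-0.7 -1.   0.4] spin 0.1
```

View pics/o15.png

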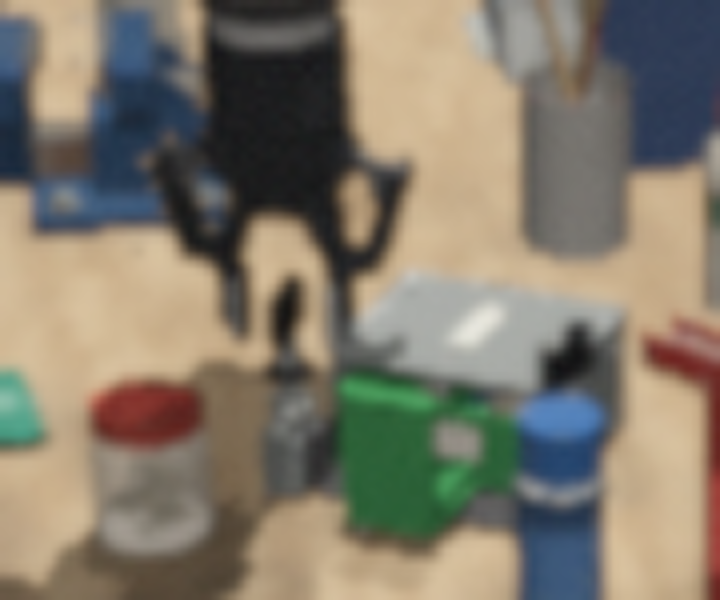

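Jaws straddle the knob (knob at about (287,320), fingers at (235,310) and (340,310)). Grip it lightly, then turn.

step_arm(
  targets=[
    [-0.5,-1,0,0,0.7],
    [-0.5,-1,0,0,0.9],
    [-0.5,-1,0,0,1],
    [-0.5,-1,0,0,1],
    [-0.5,-1,0,0,1],
    [-0.5,-1,0,0,1],
  ],
  newtons=30,
)

```text
t: 17.32
eef_pos: [0.4675, 0.4165, 0.1045]
tool_rot: [-0.001, 0.962, -0.275, 0.0]
contact_force: [-3.5, 0.6, 7.0]
gripper_width: 0.138
```

```bash
python3 mv.py 467.4 415.8 103 43
```

```text
t 17.32 tcp [467.5 416.5 104.5] yaw -31.89 tilt 0.07 F [-3.5  0.6  7. ] w 0.138
shift [0.3 0.6 1.5] spin -74.9
```

step_arm(
  targets=[
    [0,0,0,-3,1],
    [0,0,0,-8,1],
    [0,0,0,-13,1],
    [0,0,0,-18,1],
    [0,0,0,-23,1],
    [0,0,0,-28,1],
    [0,0,0,-33,1],
    [0,0,0,-38,1],
    [0,0,0,-43,1],
    [0,0,0,-48,1],
    [0,0,0,-53,1],
    [0,0,0,-58,1],
    [0,0,0,-63,1],
    [0,0,0,-66,1],
    [0,0,0,-68,1],
    [0,0,0,-68,1],
  ],
)

```text
t: 18.65
eef_pos: [0.4666, 0.4165, 0.1045]
tool_rot: [-0.001, 0.95, 0.311, -0.0]
contact_force: [-4.8, -0.4, 7.7]
gripper_width: 0.13
```

```bash
python3 mv.py 467.4 415.8 103 43; python3 -c "
from station import bot;print(bot.get_obs()['torque'])"
```

```text
t 18.65 tcp [466.6 416.5 104.5] yaw 36.23 tilt 0.08 F [-4.8 -0.4  7.7] w 0.13
shift [0.2 1.  1.5] spin -6.8
[0.02921292 0.96416751 0.02127071]
```

Now press towards the stop.

step_arm(
  targets=[
    [0,0,0,-2,1],
    [0,0,0,-4,1],
    [0,0,0,-6,1],
    [0,0,0,-7,1],
    [0,0,0,-7,1],
  ],
)

```text
t: 19.07
eef_pos: [0.4665, 0.4165, 0.1045]
tool_rot: [-0.001, 0.93, 0.368, -0.0]
contact_force: [-5.1, -0.4, 8.6]
gripper_width: 0.142
```

```bash
python3 mv.py 467.4 415.8 103 43; python3 -c "
from station import bot;print(bot.get_obs()['torque'])"
```

```text
t 19.07 tcp [466.5 416.5 104.5] yaw 43.18 tilt 0.07 F [-5.1 -0.4  8.6] w 0.142
shift [0.2 1.1 1.5] spin 0.2
[0.01179212 0.98521738 0.07320061]
```

step_arm(
  targets=[
    [0,0,0,-2,1],
    [0,0,0,-4,1],
    [0,0,0,-4,1],
  ],
)

```text
t: 19.32
eef_pos: [0.4665, 0.4164, 0.1045]
tool_rot: [-0.0, 0.916, 0.401, -0.0]
contact_force: [-5.6, -0.1, 8.9]
gripper_width: 0.132
```

```bash
python3 mv.py 467.4 415.8 103 43; python3 -c "
from station import bot;print(bot.get_obs()['torque'])"
```

```text
t 19.32 tcp [466.5 416.4 104.5] yaw 47.23 tilt 0.07 F [-5.6 -0.1  8.9] w 0.132
shift [0.2 1.1 1.5] spin 4.2
[-0.12614311  1.07741529  0.05677268]
```

step_arm(
  targets=[
    [0,0,0,0,0.8],
    [0,0,0,0,0.5],
    [0,0,0,0,0.5],
    [0,0,0,0,0.5],
    [0,0,-10,0,0.5],
    [0,0,-30,0,0.5],
    [0,0,-55,0,0.5],
    [0,0,-75,0,0.5],
    [0,0,-85,0,0.5],
  ],
)

```text
t: 20.07
eef_pos: [0.4684, 0.4169, 0.1922]
tool_rot: [-0.001, 0.917, 0.399, 0.002]
contact_force: [0.5, 0.2, 0.4]
gripper_width: 0.501
```

```bash
python3 mv.py 582 313 190 128
python3 - <<'E'
from tf import *
s=cam('side','s11.png');t=cam('top','t11.png')
cv2.imwrite('pics/o16.png',crop(s,190,100,90,75,8));cv2.imwrite('pics/o17.png',crop(t,120,180,90,75,8))
E
```

```text
t 20.07 tcp [468.4 416.9 192.2] yaw 47.08 tilt 0.23 F [0.5 0.2 0.4] w 0.501
shift [  1.3 154.    2.3] spin -80.9
```

View pics/o16.png

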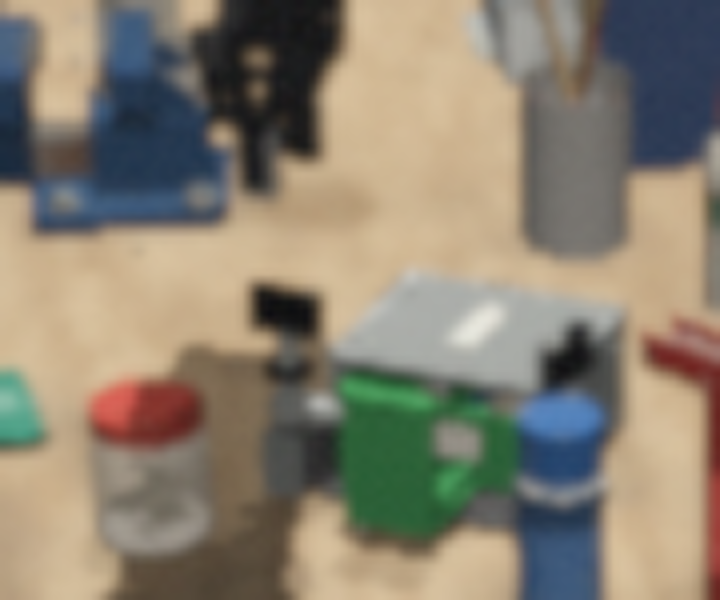

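View pics/o17.png

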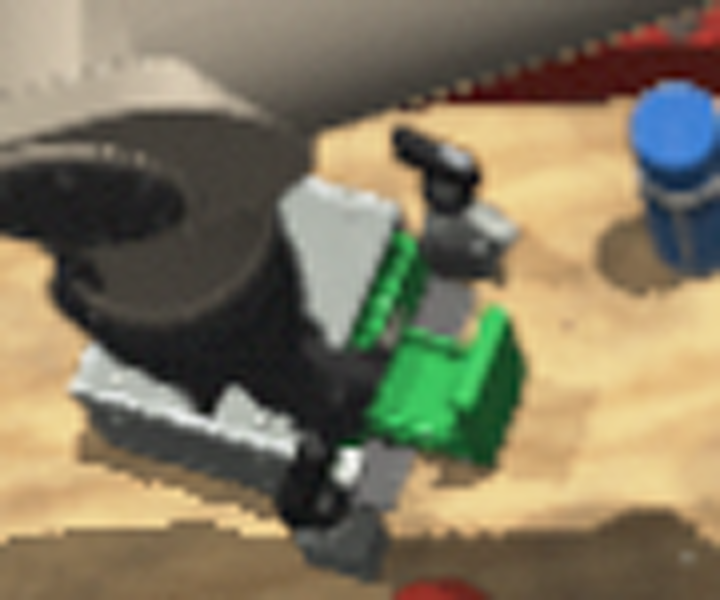

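step_arm(
  targets=[
    [0,2,0,-2,0.5],
    [0,8,0,-6,0.5],
    [0,16,0,-11,0.5],
    [0,26,0,-16,0.5],
    [0,38,0,-22,0.5],
    [0,50,0,-28,0.5],
    [0,62,0,-34,0.5],
    [0,75,0,-40,0.5],
    [1,88,0,-46,0.5],
    [1,101,0,-52,0.5],
    [1,113,0,-58,0.5],
    [1,124,0,-64,0.5],
    [1,134,1,-70,0.5],
    [1,142,1,-74,0.5],
    [1,149,2,-78,0.5],
    [1,153,2,-80,0.5],
    [1,154,2,-81,0.5],
    [1,154,2,-81,0.5],
  ],
)

```text
t: 21.67
eef_pos: [0.5809, 0.3108, 0.1854]
tool_rot: [-0.001, 0.438, 0.899, -0.001]
contact_force: [0.3, -0.1, 0.1]
gripper_width: 0.499
```

```bash
python3 mv.py 582 313 104 128
python3 - <<'E'
from tf import *
s=cam('side','s12.png');t=cam('top','t12.png');np.savez('top12.npz',**t)
cv2.imwrite('pics/o18.png',np.hstack([crop(t,120,180,90,90,4.4),crop(s,190,100,90,90,4.4)]))
E
```

```text
t 21.67 tcp [580.9 310.8 185.4] yaw 128.05 tilt 0.11 F [ 0.3 -0.1  0.1] w 0.499
shift [ 1.   2.3 81.3] spin 0.0
```

View pics/o18.png

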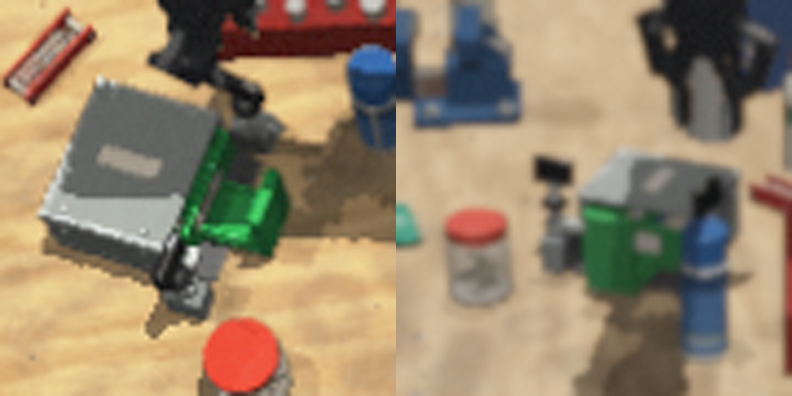

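step_arm(
  targets=[
    [0,1,5,0,0.5],
    [1,2,17,0,0.5],
    [1,2,32,0,0.5],
    [1,2,46,0,0.5],
    [1,2,60,0,0.5],
    [1,2,71,0,0.5],
    [1,2,78,0,0.5],
    [1,2,81,0,0.5],
    [1,2,81,0,0.5],
  ],
)

```text
t: 22.52
eef_pos: [0.5818, 0.3134, 0.1049]
tool_rot: [-0.0, 0.438, 0.899, -0.0]
contact_force: [0.1, -0.8, 0.2]
gripper_width: 0.497
```

```bash
python3 mv.py 582 313 104 128
python3 - <<'E'
from tf import *
s=cam('side','s13.png');t=cam('top','t13.png')
cv2.imwrite('pics/o19.png',np.hstack([crop(t,130,170,80,80,5),crop(s,200,100,80,80,5)]))
E
```

```text
t 22.52 tcp [581.8 313.4 104.9] yaw 128.08 tilt 0.07 F [ 0.1 -0.8  0.2] w 0.497
shift [-0.5 -0.1  0.9] spin 0.1
```

View pics/o19.png

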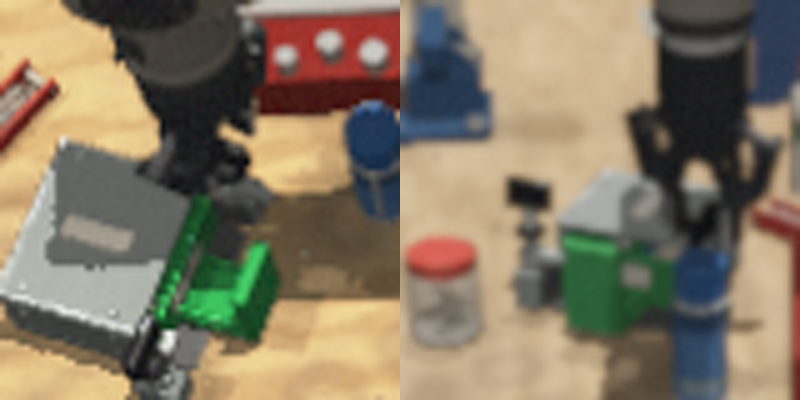

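step_arm(
  targets=[
    [0,0,0,0,0.7],
    [0,0,0,0,0.9],
    [0,0,0,0,1],
    [0,0,0,0,1],
    [0,0,0,0,1],
    [0,0,0,0,1],
  ],
  newtons=35,
)

```text
t: 23.12
eef_pos: [0.5825, 0.3137, 0.1066]
tool_rot: [0.0, 0.438, 0.899, 0.0]
contact_force: [-0.4, -0.8, 7.0]
gripper_width: 0.135
```

step_arm(
  targets=[
    [0,0,0,3,1],
    [0,0,0,8,1],
    [0,0,0,13,1],
    [0,0,0,18,1],
    [0,0,0,23,1],
    [0,0,0,28,1],
    [0,0,0,33,1],
    [0,0,0,38,1],
    [0,0,0,43,1],
    [0,0,0,48,1],
    [0,0,0,53,1],
    [0,0,0,58,1],
    [0,0,0,63,1],
    [0,0,0,67,1],
    [0,0,0,71,1],
    [0,0,0,74,1],
    [0,0,0,76,1],
    [0,0,0,76,1],
  ],
)

```text
t: 24.62
eef_pos: [0.5825, 0.3129, 0.1066]
tool_rot: [0.001, 0.899, 0.438, 0.0]
contact_force: [-0.0, -2.0, 6.6]
gripper_width: 0.133
```

```bash
python3 mv.py 582 313 104 52; python3 -c "
from station import bot;print(bot.get_obs()['torque'])"
```

```text
t 24.62 tcp [582.5 312.9 106.6] yaw 51.93 tilt 0.1 F [-0.  -2.   6.6] w 0.133
shift [-0.3 -0.5  2.6] spin -0.1
[-0.66470334  0.19973099 -0.02774242]
```

step_arm(
  targets=[
    [0,0,0,2,1],
    [0,0,0,4,1],
    [0,0,0,4,1],
    [0,0,0,4,0.8],
    [0,0,0,4,0.5],
    [0,0,0,4,0.5],
    [0,0,0,4,0.5],
    [0,0,-10,4,0.5],
    [0,0,-30,4,0.5],
    [0,0,-55,4,0.5],
    [0,0,-85,4,0.5],
    [0,0,-115,4,0.5],
    [0,0,-135,4,0.5],
    [0,0,-145,4,0.5],
  ],
)

```text
t: 25.78
eef_pos: [0.5828, 0.3149, 0.255]
tool_rot: [-0.0, 0.913, 0.407, 0.003]
contact_force: [0.5, 1.2, 0.4]
gripper_width: 0.498
```

```bash
python3 mv.py 470 60 250 48
```

```text
t 25.78 tcp [582.8 314.9 255. ] yaw 48.09 tilt 0.29 F [0.5 1.2 0.4] w 0.498
shift [-265.1   86.3    3.8] spin 0.1
```

step_arm(
  targets=[
    [-8,3,0,0,0.5],
    [-30,10,0,0,0.5],
    [-60,20,0,0,0.5],
    [-90,30,0,0,0.5],
    [-120,40,0,0,0.5],
    [-150,50,0,0,0.5],
    [-180,60,0,0,0.5],
    [-210,69,0,0,0.5],
    [-235,77,0,0,0.5],
    [-252,83,0,0,0.5],
    [-262,86,0,0,0.5],
    [-265,86,0,0,0.5],
    [-265,86,0,0,0.5],
  ],
)

```text
t: 26.87
eef_pos: [0.4679, 0.0576, 0.2497]
tool_rot: [-0.0, 0.914, 0.406, -0.001]
contact_force: [-0.4, -0.3, 0.6]
gripper_width: 0.5
```

Run:
```python
from tf import *
s=cam('side','s14.png');t=cam('top','t14.png');np.savez('top14.npz',**t)
cv2.imwrite('pics/o20.png',crop(t,125,188,75,70,8));cv2.imwrite('pics/o21.png',crop(s,190,100,90,75,8))
X=cloud(t)
M=[535.4,376.3,np.radians(48.1),0]
L=loc(X.reshape(-1,3),M).reshape(X.shape)
for sd in(1,-1):
    m=(np.abs(L[...,0]+16)<45)&(np.abs(L[...,1]-77*sd)<40)&(L[...,2]>30)&(L[...,2]<125)&((L[...,1]*sd>67)|(L[...,2]>95))
    P=L[m]
    best=[]
    for a in np.arange(0,1.7,.05): best.append((np.abs(np.minimum(np.minimum(knob(P,a,sd),sdf(P,RK+EARS)),10)).mean(),a))
    best.sort();print(sd,m.sum(),np.round(best[:3],2).tolist())
    mk=(np.abs(L[...,0]+16)<40)&(np.abs(L[...,1]-77*sd)<35)&(L[...,2]>95)&(L[...,2]<125)
    r=cv2.minAreaRect(L[mk][:,:2].astype(np.float32));print(r)
for n,b,z in(('jar',(.3,.45,.34,.45),.068),('spray',(.45,.62,.15,.28),.115),('measure',(.48,.66,-.46,-.28),.055)):
    m=(X[...,0]>b[0])&(X[...,0]<b[1])&(X[...,1]>b[2])&(X[...,1]<b[3])&(X[...,2]>z)&(X[...,2]<.14)
    if m.sum()>3:
        r=cv2.minAreaRect((X[m][:,:2]*1000).astype(np.float32));print(n,np.round(r[0],1),m.sum())
```

```text
1 130 [[2.55, 1.5], [2.57, 1.45], [2.57, 1.55]]
((-15.194799423217773, 77.50496673583984), (41.15217971801758, 12.421384811401367), 87.60993957519531)
-1 109 [[2.51, 1.65], [2.52, 1.6], [2.54, 1.55]]
((-15.161431312561035, -76.07890319824219), (41.557640075683594, 12.681371688842773), 86.88436889648438)
jar [403.7 394.7] 224
spray [544.4 216.8] 109
measure [ 620.4 -386. ] 599
```

View pics/o20.png

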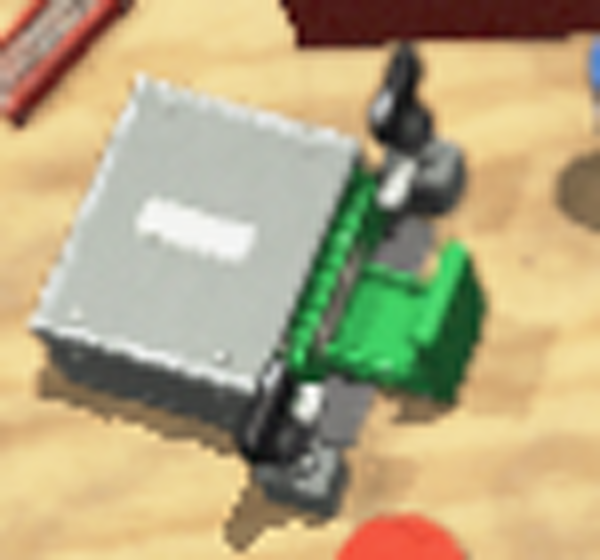

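View pics/o21.png

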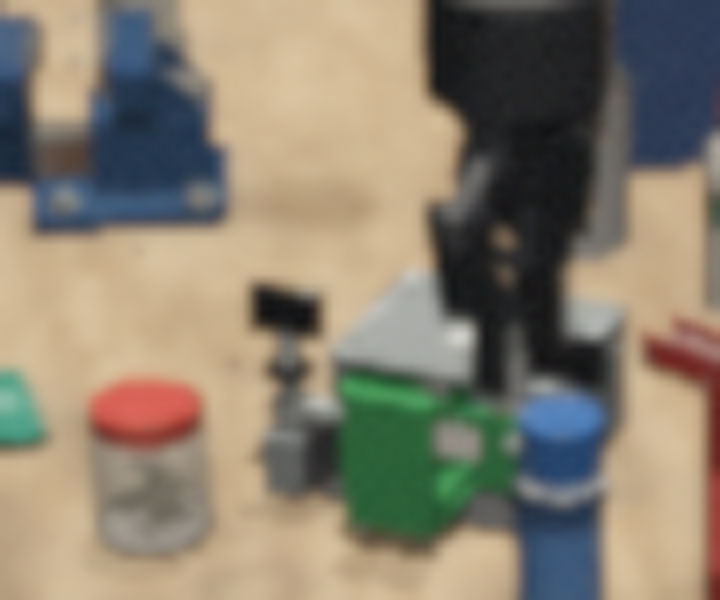

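Run:
```python
from h import *
for n in('top0','top14'):
    c=dict(np.load(n+'.npz'));f=c['frame'].astype(int)
    for k,m,(x0,x1,y0,y1) in(('jar',(f[...,0]>150)&(f[...,1]<110),(160,195,248,280)),('measure',(f[...,0]>150)&(f[...,2]<80),(330,360,130,158))):
        v,u=np.nonzero(m[y0:y1,x0:x1]);print(n,k,u.mean().round(2)+x0,v.mean().round(2)+y0,len(u))
o=bot.get_obs();print(o['t'],o['eef_pos'],o['contact_force'])
```

```text
top0 jar 174.27 260.55 222
top0 measure 342.91 142.53 118
top14 jar 174.29 260.62 222
top14 measure nan nan 0
26.9667 [0.46878653 0.05940779 0.25034576] [0.13582048 0.42635696 0.20223693]<stdin>:5: RuntimeWarning: Mean of empty slice.
  ret = ret.dtype.type(ret / rcount)
```

View pics/t14.png

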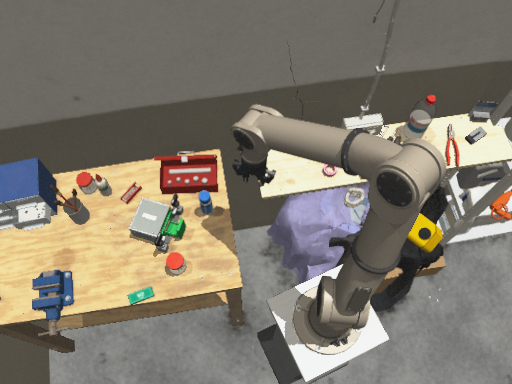

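Run:
```python
import cv2,numpy as np
for n in('side0','s14'):
    f=cv2.imread('pics/%s.png'%n).astype(int)[245:290,315:355]
    v,u=np.nonzero((f[...,2]>150)&(f[...,0]<80));print(n,u.mean()+315,v.mean()+245,len(u))
from station import bot
print(bot.get_obs()['joint_vel']); print(bot.hand_in())
```

```text
side0 337.70866141732284 259.2834645669291 127
s14 337.1565217391304 257.3304347826087 115
[-0.01333367  0.00410582 -0.00449831 -0.01366991 -0.0013599   0.0021504
  0.00016371]
the job is handed in; nothing more can be done
None
```

I carried the tray to the rack by its grip rib, slid it against the back stop and let go. I then turned both knobs to their closed stops, moved the arm clear and handed in at about t = 27 s. The hand-in gave no verdict.

**Tray:**
- The push ended on a firm stop at about 21 N. The grip height there matched the tray underside lying on the rack floor.
- The camera put the tray centre at 44 to 46 mm, against 47 mm for home and a limit of 41 mm. Part of that gap comes from uncertainty in where the camera places the rack along its depth.
- Both bolt arms then closed across the front, which leaves only 3 mm of room, so the tray should be home.

**Bolts:** The last top picture shows both bars at about 87° in the rack frame, against 83° at the closed stop and 76° required. I took this as closed within measuring error. The torque reading showed no clear rise at the stops.

**Load:** The tape roll and spark plug were last seen in the tray as it entered the mouth. Inside the bay they cannot be seen, so I did not check them at the end.

**Bystanders:**
- **Jar and spray can:** they read within 0.1 px and 0.5 mm of their start positions. One depth-based reading put the jar about 18 mm away, but I think that window also caught the left knob. The colour-based check and the side picture show the jar unmoved.
- **Tape measure:** the arm hid it in the last top picture. In the side view its yellow patch shifted by up to 2 px, which I put down to shading, as the arm never came down near it.

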